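Make a bench shaker ready: tray onto its studs, transport lock pulled and parked

TASK

The shaker has just been carried to this bench: make it ready to run. While the transport lock still holds the deck still, set the flask tray on the deck with both holes fully down over the two studs, so that it lies flat; then pull the sprung T-handle of the lock up and twist it counter-clockwise (seen from above) into its rest notch, so that it stays up by itself, and let go of everything. Leave the conical flask and the round dish beside the tray standing where they are.

Things in the scene. Friction and masses are not known exactly. Their poses are not given: they have to be found in the camera images.
- shaker: low white bench shaker, fixed; housing 200 mm deep (its x), 210 mm wide (its y), 50 mm tall, with a nose 63 mm further out at the middle of the front (-x) that carries the transport lock. Origin on the bench under the housing's middle, z up. On guide rods above it an aluminium deck, 116 x 176 mm (x, y), top face at z = 72 mm, slides along y: 12 mm either way once unlocked, about 2 N to shift
- deck_middle (a point): housing point at the height of the deck's top face, axes as the shaker's; the deck is centred here within 4 mm along y (the lock pin is loose in its slot, so the locked deck stands anywhere in that play and is dragged along until the pin stops it): feel for the studs. They stand on the deck 64 mm either side of its middle along y: steel, 12 mm thick, 8 mm tall, tops bevelled 1.7 mm
- tray: loose aluminium flask tray: plate 100 (its x) x 160 (its y) x 6 mm, long edges turned up to 17 mm, two rubber strips, black bow handle; 0.3 to 0.5 kg. Origin at the centre of its underside, z up. Two 13.4 mm through holes on its line x = 0 at y = +-64 mm fit the deck's studs, either way round; seated, its underside lies on the deck and its y runs along the shaker's y
- tray_grip (a point): middle of the tray's handle bar, 50 mm above the tray's origin, axes as the tray's. The bar is 78 mm long (tray's x), 14 mm wide (y) and 16 mm high, open beneath except for its two posts 30 mm either side. Mind the overhead stirrer right of the tray (solid): column at x 0.55, y -0.08 m; motor head 0.49 to 0.68 m above the bench over x 0.30 to 0.57, y -0.14 to -0.03; pass it with the arm folded
- lock_barrel (a point): top of the lock's fixed steel barrel (34 mm wide), on the lock's upright axis, 119 mm above the bench, axes as the shaker's; keep fingertips above it. The shaft of the T-handle comes out of it. The barrel's edge carries slot, notch and stop for the shaft's cross pin; it is screwed in at an angle that differs up to 0.4 rad either way
- lock_handle (a point): middle of the black T-handle's bar on top of the lock, 148 mm above the bench while locked; z up. The bar is 64 mm long (along this point's y), 14 mm wide (its x) and 16 mm high. While locked the bar lies within 0.45 rad of the shaker's y: read its direction here. It moves with lock_lift and lock_turn
- lock_lift (a joint): how far the T-handle is pulled up, m: 0 = locked; over 0.0145 is needed before it can turn; 0.019 is the end of its travel; about 0.0105 = parked in the rest notch. A spring pulls it down with 9 N at 0 to 15 N at the top, so arm and pads give a little: check it while pulling
- lock_turn (a joint): turn of the T-handle from its locked direction, rad, counter-clockwise from above. The cross pin rides on the barrel's edge: deep slot at 0 (play 0.06), then a level edge at lift 0.014 from 0.23 to 1.08, rest notch 3 mm deep at 1.31 (drops in from about 1.25 to 1.37), then a stop wall, as on the other side of 0. Let go on the level edge, it is not secured
- erlenmeyer: small conical glass flask with a foil cap, 64 mm wide, 104 mm tall, behind the tray; origin under its centre, z up
- petri_dish: flat round dish, 64 mm wide, 18 mm tall, lying in front of the shaker's nose and the tray; origin under its centre, z up

How it is judged:
By the outcome, as a careful person would: the job done as asked, in the order asked, and still so for the second after the job is handed in, with the robot touching nothing.
It also fails if it takes over 72 s, if anything falls off the work surface, if the arm or the gripper's body presses on something with over 40 N, if the wrist force passes 120 N, or if a joint passes its speed limit or range.

ROBOT

A 7-joint arm with a two-finger parallel gripper is mounted at the origin on a cart in front of the work surface, level with it; the furniture and walls round the work are solid. World frame = base frame: x ahead of the robot, y to its left, z up, the work surface at z = 0. Lengths are in m, angles in rad, forces in N, time in s.
With the tool pointing down it reaches from about 0.425 to 1.025 m from the base axis. Payload 9.4 kg.
Tool frame: the origin (TCP) lies where the fingers leave the gripper's body, on its centre line; the fingertips stand 73 mm ahead of it and the grasp point (between the pads) lies 54 mm ahead of it; y points along the fingers, x is the direction in which the jaws open and shut, and the axes are right-handed (so a half turn about y gives the same grasp; the last joint's range is limited). The gripper opens to 85 mm and grips with 20 to 120 N. Pads are 22 mm wide; open, the fingers measure 114 mm over their backs; the gripper's body (76 mm by 85 mm) begins 54 mm behind the grasp point. The pads swing forward as they close: fully open they stand 13 mm farther back than shut.
Start: joints at [1.106, 0.599, -0.003, 1.599, 0.002, 0.943, -0.08], TCP at [0.274, -0.671, 0.304] pointing down, gripper open.
Joint ranges: [-2.57, 2.57], [-0.35, 1.97], [-1.29, 1.29], [0.11, 2.56], [-1.05, 4.19], [0.11, 1.86], [-2.63, 2.63]. Speed limits (rad/s): [2.22, 2.22, 3.01, 3.01, 3.14, 3.14, 3.14].

INTERFACE

Orientations are given as [roll, pitch, yaw] about the fixed x, y, z axes, in that order (R = Rz(yaw) Ry(pitch) Rx(roll)).
In Python, from workcell import manip gives the robot as it stands.
- The arm moves only by the tool arm_command, never from a script. Its argument "deltas" is a list of rows, each an object with "delta_pos": the shift along the tool's x, y, z in mm, a list of three; "spin": the turn about the tool's y in degrees. A call has 1 to 8 rows; each row is the pose to reach, as a shift and turn from the pose commanded when the call began, along the tool's axes at that moment; what a row does not reach only later rows make up. A row lasts 1/12 s, in which the tool goes at most 41.7 mm and 7.16 degrees, less where a joint would pass 70% of its speed; a pose out of reach is approached as far as the arm can. A call with a gripper value outside its range is refused whole. "fingers" is the opening, from 0 (shut) to 1 (fully open), set as the call begins (left out, the last holds). The fingers move at their own pace and stop on an object; "grip_force" is the grip in N (left out, the last holds). Time passes only in rows, so rows that repeat a pose let the fingers close. It gives the time, the measured TCP pose, the force and the opening at its end, in the units of the state.
- manip.get_state(): the state, without advancing time (a new reading comes with each control period).
- manip.snapshot(name): name is "scene" or "top"; returns (picture, depth): 420x560x3 uint8, red, green, blue; 420x560 float32, m along the optical axis (not along the pixel's ray), 0 where there is no reading.
- manip.camera_info(name): a dict with "intrinsics" (3x3 intrinsics, pixels), "T" (4x4, takes a point from camera to world coordinates). Camera axes: x right, y down, z forward; pixel columns grow to the right and rows downward; lengths in m; the calibration is good to about 2 mm. A picture is of the moment at which its call begins. camera_info takes no time and is no camera call.
- manip.job_done(): hands the job in, once; it reports no verdict.
Trained networks look in the newest picture that a camera, given by its name, has taken for a name from the list of things; names that differ only in an ending like _2 or _b are one class to them, and where a whole thing is asked for, a point or a joint stands for the part that bears it (a point fixed in the world has none). Each returns a list of dicts, best first, with "confidence" (0 to 1); they miss things now and then, are a little off and sometimes report something else, mostly with a low value. They report only what shows in the picture. A call takes as long as a camera call.
- manip.spot_in(camera, query): "bbox" ([left, top, width, height] in pixels, round what is visible of it).
- manip.trace(camera, query): "pixels" (420x560 bool, what is visible of it) and "bbox" ([left, top, width, height] in pixels, round what is visible of it).
The state is a dict: "time_s": time; "joint_positions": joint angles; "joint_vel": joint speeds; "tau": joint torques, N m; "eef_pos": TCP position; "ee_rot": TCP orientation; "contact_force": force on the tool from outside, world axes, zero at the start; "ft_torque": the same for the moment, N m; "width": opening from 0.0 (shut) to 1.0 (fully open).
Only numpy, scipy, OpenCV 4.12 (cv2) and the standard library are available. Lean on these libraries where they do the work, as an engineer would, in place of code of your own. Each camera call takes 0.05 s, during which the arm holds its last target.

## Working session

There is one attempt and no reset: what is moved stays moved. The work goes in short steps, Python scripts to look and compute and a tool call to move; the robot and the scene stay as the last step left them, time stands still between calls to the robot, and variables do not carry over. Pictures are saved under pics/ and viewed, and the job is handed in when it is done.

Besides the shell and the picture viewer there is one more tool, called after "Request:" by a JSON object that holds its "method" and its "body", one argument or row to a line. arm_command: Moves the arm, as the interface text tells. Its arguments: {"type":"object","properties":{"deltas":{"type":"array"},"fingers":{"type":"number"},"grip_force":{"type":"number"}},"required":["deltas"]}

```bash
mkdir -p pics; ls; python3 - <<'E'
from workcell import manip
import cv2, json
s=manip.get_state()
for k,v in s.items(): print(k,v)
for c in ("scene","top"):
    p,d=manip.snapshot(c)
    cv2.imwrite(f"pics/{c}0.png",p[:,:,::-1])
    import numpy as np
    np.save(f"pics/{c}0_d.npy",d)
    i=manip.camera_info(c); print(c,i)
    for q in ("tray","tray_grip","lock_handle","lock_barrel","shaker","erlenmeyer","petri_dish"):
        try:
            r=manip.spot_in(c,q); print(q,[(x["bbox"],round(x["confidence"],2)) for x in r[:3]])
        except Exception as e: print(q,e)
E
```

```text
pics
time_s 0.0
joint_positions [ 1.10625716  0.60014919 -0.00254132  1.60013479  0.00178839  0.94287988
 -0.07978758]
joint_vel [-0.0004954  -0.00118427 -0.00203384  0.00011374  0.00087613  0.00016294
 -0.00011463]
tau [ 3.30646544e-04 -7.76453733e+01  1.56510014e+00 -2.58011520e+01
  1.23415142e-02  8.93340970e-03 -2.85551721e-05]
eef_pos [ 0.27404773 -0.67082497  0.30299774]
ee_rot [-1.57093171e+00  1.56313394e-03 -1.18289474e+00]
contact_force [-0.57984905 -0.80863738 -0.53424089]
ft_torque [-0.00174774  0.00306961 -0.0474657 ]
width 0.9951476873524925
scene {'intrinsics': array([[498.53163894,   0.        , 280.67255899],
       [  0.        , 498.53163894, 203.47241957],
       [  0.        ,   0.        ,   1.        ]]), 'T': array([[-0.84514971, -0.25389572,  0.47038169,  0.08241211],
       [-0.53439374,  0.38148993, -0.75424715,  0.93638861],
       [ 0.01205424, -0.88882079, -0.45809639,  0.53302659],
       [ 0.        ,  0.        ,  0.        ,  1.        ]])}
tray [([286.6, 201.1, 88.2, 50.1], 0.71)]
tray_grip [([283.1, 200.1, 88.1, 52.3], 0.76), ([227.2, 157.4, 31.4,
[... 477 characters left out ...]
 1.55625026e-01,
         3.93851551e-01],
       [-9.99843769e-01, -1.74952068e-02,  2.52087539e-03,
         2.27488765e-01],
       [ 2.32929090e-04, -1.55645267e-01, -9.87812987e-01,
         9.64795567e-01],
       [ 0.00000000e+00,  0.00000000e+00,  0.00000000e+00,
         1.00000000e+00]])}
tray [([308.6, 204.5, 47.9, 71.5], 0.95), ([319.4, 125.2, 28.2, 33.1], 0.46)]
tray_grip [([309.8, 203.5, 42.1, 69.3], 0.84)]
lock_handle [([220.0, 243.3, 30.8, 23.9], 0.76)]
lock_barrel [([182.4, 156.3, 100.3, 120.8], 0.69)]
shaker [([183.2, 159.6, 99.6, 120.4], 0.91), ([219.0, 245.1, 28.0, 24.6], 0.31)]
erlenmeyer [([317.7, 121.9, 26.1, 35.8], 0.85)]
petri_dish [([257.5, 274.9, 30.5, 29.0], 0.7)]
```

View pics/scene0.png

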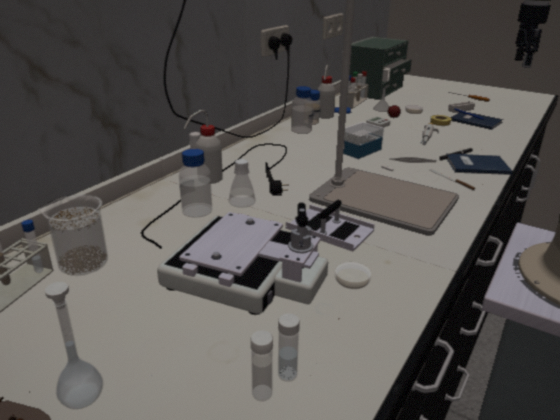

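View pics/top0.png

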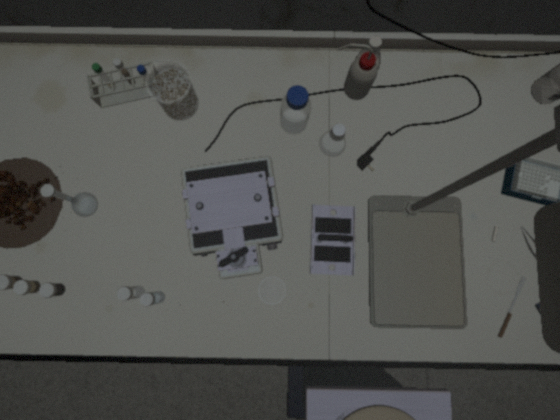

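```bash
python3 - <<'E'
import cv2
im=cv2.imread("pics/top0.png"); c=im[110:310,170:370]
cv2.imwrite("pics/topc0.png",cv2.resize(c,(600,600),interpolation=cv2.INTER_CUBIC))
im=cv2.imread("pics/scene0.png"); c=im[150:320,150:380]
cv2.imwrite("pics/scenec0.png",cv2.resize(c,None,fx=3.4,fy=3.4,interpolation=cv2.INTER_CUBIC))
E
```

```text
(no output)
```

View pics/topc0.png

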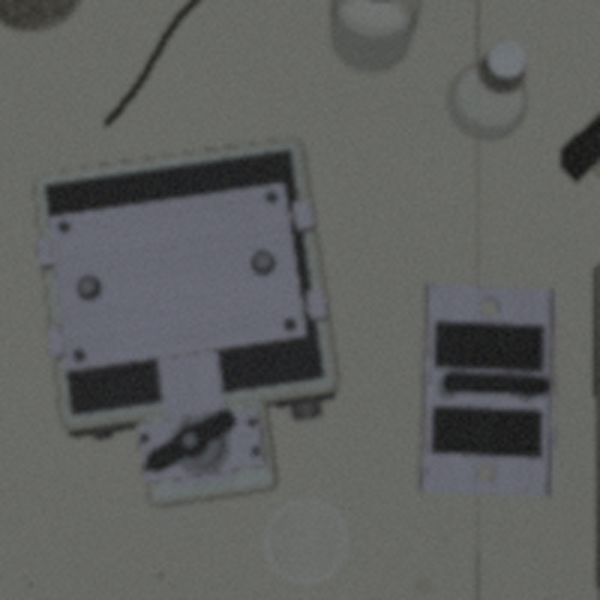

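View pics/scenec0.png

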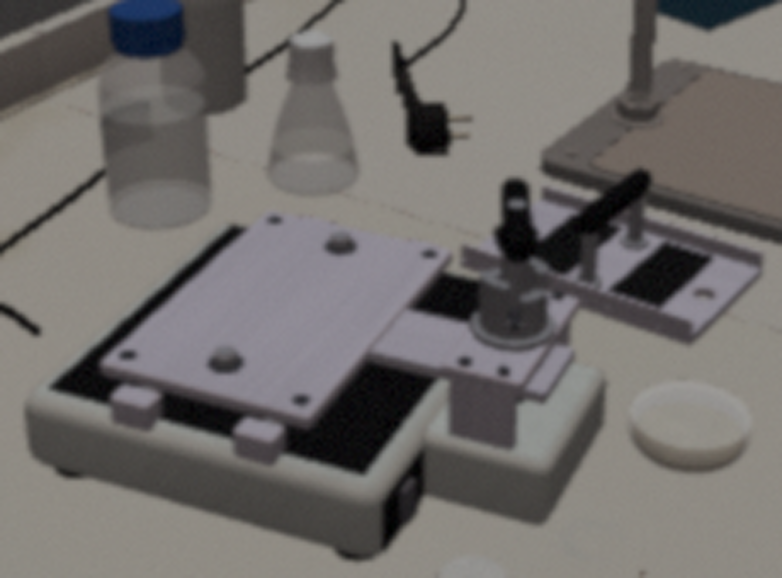

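The top picture shows the shaker left of centre: studs at about (200,205) and (258,197), T-handle at about (234,257). The tray is at about (332,240) with its long side along world x, and the dish is at (272,291). Next I work out the poses.

```bash
cat > h.py <<'E'
import numpy as np, cv2
from workcell import manip
def ray(c,uv):
    i=manip.camera_info(c);K=i["intrinsics"];T=i["T"]
    d=T[:3,:3]@np.linalg.inv(K)@np.array([uv[0],uv[1],1.]);return T[:3,3],d
def onz(c,uv,z):
    o,d=ray(c,uv);return (o+d*(z-o[2])/d[2])
def proj(c,P):
    i=manip.camera_info(c);K=i["intrinsics"];T=np.linalg.inv(i["T"])
    p=K@(T[:3,:3]@np.array(P)+T[:3,3]);return p[:2]/p[2]
def tri(u1,u2):
    o1,d1=ray("top",u1);o2,d2=ray("scene",u2)
    A=np.c_[d1,-d2];s=np.linalg.lstsq(A,o2-o1,rcond=None)[0]
    a=o1+s[0]*d1;b=o2+s[1]*d2;return (a+b)/2,np.linalg.norm(a-b)*1e3
E
python3 - <<'E'
from h import *
t=lambda x,y:(170+(x-1)/3,110+(y-1)/3)
s=lambda x,y:(150+(x-1.2)/3.4,150+(y-1.2)/3.4)
np.set_printoptions(precision=4,suppress=True)
L=onz("top",t(89,286),.08);R=onz("top",t(263,262),.08)
print("studs",L,R,np.linalg.norm(L-R),"mid",(L+R)/2,"y dir yaw",np.arctan2(*(L-R)[[1,0]])-np.pi/2)
print("scene studs",onz("scene",s(225,356),.08),onz("scene",s(340,241),.08))
a=onz("top",t(489,306),.006);b=onz("top",t(486,471),.006)
print("holes",a,b,np.linalg.norm(a-b),(a+b)/2,"dir",np.arctan2(*(a-b)[[1,0]]))
# handle bar tops
print("bar",onz("top",t(445,382),.056),onz("top",t(549,384),.056))
print("lock bar",onz("top",t(150,464),.154),onz("top",t(232,416),.154))
print("dish",onz("top",t(306,542),.009))
for c,zs in (("top",0),("scene",0)):
  pass
E
```

```text
studs [0.543  0.3987 0.08  ] [0.5629 0.2735 0.08  ] 0.12677714135663676 mid [0.5529 0.3361 0.08  ] y dir yaw 0.15732406184763592
scene studs [0.5388 0.4048 0.08  ] [0.5586 0.2809 0.08  ]
holes [0.5452 0.1    0.006 ] [0.4174 0.1027 0.006 ] 0.1277979498156343 [0.4813 0.1013 0.006 ] dir -0.021112477626790502
bar [0.4803 0.1391 0.056 ] [0.4802 0.0629 0.056 ]
lock bar [0.4144 0.3394 0.154 ] [0.4464 0.2872 0.154 ]
dish [0.3617 0.2392 0.009 ]
```

```bash
python3 - <<'E'
from h import *
np.set_printoptions(precision=4,suppress=True)
d=np.load("pics/top0_d.npy");i=manip.camera_info("top");K=i["intrinsics"];T=i["T"]
v,u=np.mgrid[0:420,0:560]
P=np.stack([(u-K[0,2])/K[0,0]*d,(v-K[1,2])/K[1,1]*d,d],-1)@T[:3,:3].T+T[:3,3]
def reg(u0,u1,v0,v1,z0,z1,n):
    m=np.zeros_like(d,bool);m[v0:v1,u0:u1]=1
    m&=(P[...,2]>z0)&(P[...,2]<z1)&(d>0)
    q=P[m];c=cv2.minAreaRect(q[:,:2].astype(np.float32));
    print(n,len(q),"mean",q.mean(0),"rect",np.round(c[0],4),np.round(c[1],4),c[2])
reg(180,285,150,250,.064,.078,"deck")
reg(215,252,240,275,.14,.17,"lockbar")
reg(305,360,230,250,.04,.07,"traybar")
reg(305,360,200,280,.003,.03,"tray")
reg(180,285,150,280,.03,.056,"housing")
reg(315,350,120,160,.02,.15,"erl")
E
```

```text
deck 4633 mean [0.5456 0.3346 0.0727] rect [0.5323 0.33  ] [0.1611 0.2048] 8.96800708770752
lockbar 256 mean [0.4305 0.313  0.1546] rect [0.4313 0.3135] [0.0198 0.063 ] 38.04698181152344
traybar 225 mean [0.4806 0.1015 0.0577] rect [0.4812 0.1003] [0.0775 0.0144] 88.8868408203125
tray 2913 mean [0.4804 0.1005 0.0083] rect [0.4816 0.1006] [0.1847 0.1273] 0.34955132007598877
housing 3685 mean [0.5355 0.3239 0.0497] rect [0.5389 0.3315] [0.2946 0.2103] 9.280583381652832
erl 581 mean [0.7018 0.1042 0.0651] rect [0.7055 0.1035] [0.0583 0.0453] 64.20951080322266
```

Request:
{"method": "arm_command", "body": {
  "deltas": [
    {"delta_pos": [-40, 0, 0], "spin": 0},
    {"delta_pos": [-80, 0, 0], "spin": 0},
    {"delta_pos": [-120, 0, 0], "spin": 0},
    {"delta_pos": [-160, 0, 0], "spin": 0},
    {"delta_pos": [-200, 0, 0], "spin": 0},
    {"delta_pos": [-240, 0, 0], "spin": 0},
    {"delta_pos": [-240, 0, 0], "spin": 0}
  ]
}}

```text
time_s: 1.38
eef_pos: [0.1797, -0.4418, 0.3036]
ee_rot: [-1.572, 0.007, -1.183]
contact_force: [-1.3, 0.7, 0.4]
width: 1.002
```

```bash
python3 - <<'E'
from h import *
s=manip.get_state();print(s["time_s"],s["joint_positions"],s["eef_pos"],s["ee_rot"],np.hypot(*s["eef_pos"][:2]))
E
```

```text
1.3833 [ 1.08226471  0.30747191 -0.02155967  2.14883926  0.01031794  0.69199573
 -0.1294324 ] [ 0.17967844 -0.44183967  0.30356388] [-1.57165712  0.00656498 -1.18316302] 0.47697656227618845
```

Request:
{"method": "arm_command", "body": {
  "deltas": [
    {"delta_pos": [0, -40, 0], "spin": 0},
    {"delta_pos": [0, -80, 0], "spin": 0},
    {"delta_pos": [0, -120, 0], "spin": 0},
    {"delta_pos": [0, -160, 0], "spin": 0},
    {"delta_pos": [0, -160, 0], "spin": 0}
  ]
}}

```text
time_s: 1.8
eef_pos: [0.1842, -0.4509, 0.4716]
ee_rot: [-1.57, -0.012, -1.183]
contact_force: [1.0, -0.5, -0.2]
width: 1.003
```

```bash
python3 - <<'E'
from h import *
s=manip.get_state();print(s["time_s"],s["joint_positions"],s["eef_pos"],s["ee_rot"],np.hypot(*s["eef_pos"][:2]))
E
```

```text
1.8 [ 1.07788282  0.13352261 -0.01343029  1.9041708   0.00222285  1.09199276
 -0.11969472] [ 0.18424463 -0.45087966  0.47160641] [-1.56956869 -0.01185743 -1.18327236] 0.4870714026068126
```

```bash
python3 - <<'E'
import numpy as np
from scipy.optimize import least_squares
D=[(.600149,1.600135,np.sqrt(.27405**2+.67082**2),.303),(.30747,2.14884,.47698,.30356),(.13352,1.90417,.48707,.47161)]
for off in (.05,):
 for mode in (0,1,2):
  def f(p):
    L1,L2,H=p[:3]; a=p[3] if mode==1 else 0; c=p[3] if mode==2 else 0
    o=[]
    for q2,q4,r,z in D:
      r=np.sqrt(r*r-off*off); e=q2+q4
      o+=[L1*np.sin(q2)+L2*np.sin(e)+a*(np.cos(q2)-np.cos(e))+c-r, H+L1*np.cos(q2)+L2*np.cos(e)-a*(np.sin(q2)-np.sin(e))-z]
    return o
  s=least_squares(f,[.4,.4,.1,0][: (3 if mode==0 else 4)]);print(mode,s.x,np.abs(s.fun).max())
E
```

```text
0 [0.64048274 0.4460762  0.0377191 ] 0.0018068856847356374
1 [ 0.64235294  0.45001873  0.0394841  -0.00249413] 0.0010940756776399718
2 [ 0.64156022  0.44875499  0.03834338 -0.00254117] 0.0012871978261060901
```

Request:
{"method": "arm_command", "body": {
  "deltas": [
    {"delta_pos": [0, -40, 0], "spin": 0},
    {"delta_pos": [0, -80, 0], "spin": 0},
    {"delta_pos": [0, -120, 0], "spin": 0},
    {"delta_pos": [0, -160, 0], "spin": 0},
    {"delta_pos": [0, -200, 0], "spin": 0},
    {"delta_pos": [0, -240, 0], "spin": 0},
    {"delta_pos": [0, -280, 0], "spin": 0},
    {"delta_pos": [0, -315, 0], "spin": 0}
  ]
}}

```text
time_s: 2.47
eef_pos: [0.183, -0.4483, 0.7819]
ee_rot: [-1.571, -0.002, -1.183]
contact_force: [0.7, -1.2, 0.4]
width: 1.004
```

Request:
{"method": "arm_command", "body": {
  "deltas": [
    {"delta_pos": [0, 0, 0], "spin": -2}
  ]
}}

```text
time_s: 2.55
eef_pos: [0.1832, -0.4487, 0.7854]
ee_rot: [-1.57, -0.009, -1.149]
contact_force: [0.3, 0.1, -0.9]
width: 1.0
```

```bash
python3 - <<'E'
from h import *
s=manip.get_state();print(s["time_s"],s["joint_positions"],s["eef_pos"],s["ee_rot"],np.hypot(*s["eef_pos"][:2]))
E
```

```text
2.55 [ 1.06221722e+00  7.83884891e-02  4.27414942e-03  1.23885085e+00
 -3.05453046e-04  1.81483406e+00 -8.21693078e-02] [ 0.18319341 -0.44865154  0.78542588] [-1.57005382 -0.00949104 -1.14857426] 0.48461121320702366
```

Request:
{"method": "arm_command", "body": {
  "deltas": [
    {"delta_pos": [-13, 3, 39], "spin": -5},
    {"delta_pos": [-26, 6, 78], "spin": -10},
    {"delta_pos": [-39, 8, 117], "spin": -15},
    {"delta_pos": [-52, 8, 156], "spin": -20},
    {"delta_pos": [-65, 8, 195], "spin": -25},
    {"delta_pos": [-78, 8, 234], "spin": -30},
    {"delta_pos": [-91, 8, 273], "spin": -35},
    {"delta_pos": [-104, 8, 312], "spin": -40}
  ]
}}

```text
time_s: 3.22
eef_pos: [0.4262, -0.2244, 0.7713]
ee_rot: [-1.571, -0.001, -0.446]
contact_force: [0.6, -0.5, 0.1]
width: 1.001
```

```bash
python3 - <<'E'
from h import *
s=manip.get_state();print(s["time_s"],s["joint_positions"],s["joint_vel"],s["eef_pos"],s["ee_rot"],np.hypot(*s["eef_pos"][:2]))
E
```

```text
3.2167 [ 0.67040279  0.08900023 -0.34859055  1.26300512  0.03139182  1.79376371
 -0.11588256] [-0.62429671  0.27652687 -0.50526038 -0.28065806  0.13026933  0.03611634
 -0.04732675] [ 0.42615373 -0.2243823   0.77133541] [-1.57091635e+00 -1.06673269e-03 -4.45941445e-01] 0.48161646470854247
```

Request:
{"method": "arm_command", "body": {
  "deltas": [
    {"delta_pos": [-14, 0, 38], "spin": -3},
    {"delta_pos": [-28, 0, 76], "spin": -6},
    {"delta_pos": [-42, 0, 114], "spin": -9},
    {"delta_pos": [-56, 0, 152], "spin": -12},
    {"delta_pos": [-70, 0, 190], "spin": -15},
    {"delta_pos": [-84, 0, 228], "spin": -18},
    {"delta_pos": [-98, 0, 266], "spin": -21},
    {"delta_pos": [-112, 0, 304], "spin": -24}
  ]
}}

```text
time_s: 3.88
eef_pos: [0.4561, 0.0983, 0.7713]
ee_rot: [-1.571, -0.001, -0.029]
contact_force: [1.5, 0.1, -0.2]
width: 1.004
```

```bash
python3 - <<'E'
from h import *
s=manip.get_state();print(s["time_s"],s["joint_positions"],s["joint_vel"],s["eef_pos"],s["ee_rot"],np.hypot(*s["eef_pos"][:2]))
p,d=manip.snapshot("top");cv2.imwrite("pics/top1.png",p[:,:,::-1])
p,d=manip.snapshot("scene");cv2.imwrite("pics/scene1.png",p[:,:,::-1])
s=manip.get_state();print(s["time_s"],s["joint_positions"],s["joint_vel"])
E
```

```text
3.8833 [ 0.26809617  0.08931094 -0.6805421   1.27528522  0.05816726  1.79544157
 -0.42639996] [-0.7482594   0.28305255 -0.52591197 -0.23850178  0.21029397  0.04246063
 -0.58782293] [0.45608187 0.0982614  0.77134771] [-1.57086850e+00 -1.14772966e-03 -2.89344118e-02] 0.466546863041519
3.9833 [ 0.26431425  0.09081033 -0.68586705  1.27534108  0.05671304  1.79489533
 -0.42608126] [ 0.05845906 -0.01293897  0.10066496  0.00407025  0.01854734  0.01522043
  0.05299226]
```

View pics/scene1.png

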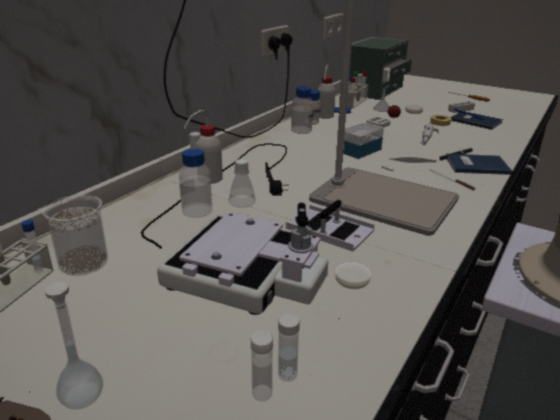

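View pics/top1.png

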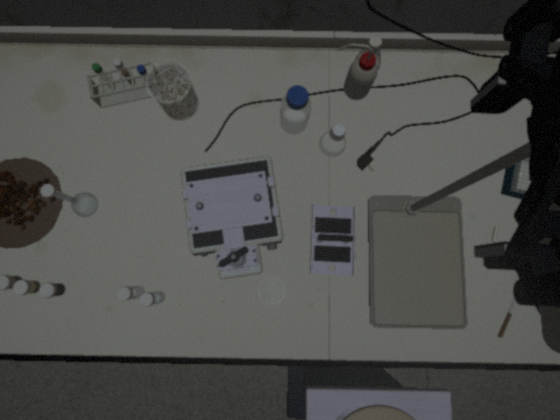

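```bash
cat > kin.py <<'E'
import numpy as np
from scipy.spatial.transform import Rotation as Ro
from scipy.optimize import least_squares
D=[([1.10625716,.60014919,-.00254132,1.60013479,.00178839,.94287988,-.07978758],[.27404773,-.67082497,.30299774],[-1.57093171,.00156313394,-1.18289474]),
([1.08226471,.30747191,-.02155967,2.14883926,.01031794,.69199573,-.1294324],[.17967844,-.44183967,.30356388],[-1.57165712,.00656498,-1.18316302]),
([1.07788282,.13352261,-.01343029,1.9041708,.00222285,1.09199276,-.11969472],[.18424463,-.45087966,.47160641],[-1.56956869,-.01185743,-1.18327236]),
([1.06221722,.0783884891,.00427414942,1.23885085,-.000305453,1.81483406,-.0821693078],[.18319341,-.44865154,.78542588],[-1.57005382,-.00949104,-1.14857426]),
([.67040279,.08900023,-.34859055,1.26300512,.03139182,1.79376371,-.11588256],[.42615373,-.2243823,.77133541],[-1.57091635,-.00106673,-.445941445]),
([.26809617,.08931094,-.6805421,1.27528522,.05816726,1.79544157,-.42639996],[.45608187,.0982614,.77134771],[-1.5708685,-.00114773,-.0289344118])]
def rot(ax,a): return Ro.from_rotvec(np.array(ax)*a).as_matrix()
Z=[0,0,1];Y=[0,1,0]
def fk(q,p,S,links=False):
    H,L1,L2,L3,d1,d2,d3=p[:7]; s=S
    R=rot(Z,s[0]*q[0]+ (p[7] if len(p)>7 else 0)); x=np.array([0,0,H]); pts=[x]
    R=R@rot(Y,q[1]); x=x+R@[0,d1,0]; pts.append(x)
    R=R@rot(Z,s[1]*q[2]); x=x+R@[0,0,L1]; pts.append(x)
    R=R@rot(Y,q[3]); x=x+R@[0,d2,0]
    R=R@rot(Z,s[2]*q[4]); x=x+R@[0,0,L2]; pts.append(x)
    R=R@rot(Y,q[5]); x=x+R@[0,d3,0]
    R=R@rot(Z,s[3]*q[6]); x=x+R@[0,0,L3]; pts.append(x)
    if links: return x,R,pts
    return x,R
if __name__=="__main__":
  import itertools
  for S in itertools.product([-1],[1,-1],[1,-1],[1,-1]):
    def f(p):
        pp=np.r_[p[0],p[1],p[2],.3,p[3],p[4],p[5],p[6]]
        o=[]
        for q,x,e in D:
            X,R=fk(q,pp,S); o+=list((X-x)*10)
            o+=list((R[:,2]-Ro.from_euler("xyz",e).as_matrix()[:,1]))
        return o
    s=least_squares(f,[.35,.64,.45,0,0,0,0]);
    print(S,np.round(s.x,4),s.cost)
E
python3 kin.py
```

```text
(-1, 1, 1, 1) [ 0.5647  0.3437  0.3165  0.8651 -1.9845  1.5841 -1.0016] 3.368886468677614
(-1, 1, 1, -1) [ 0.5647  0.3437  0.3165  0.8651 -1.9845  1.5841 -1.0016] 3.368886468677614
(-1, 1, -1, 1) [ 0.5782  0.3224  0.3047  0.8601  1.4994 -1.8803 -1.0373] 3.695256895250127
(-1, 1, -1, -1) [ 0.5782  0.3224  0.3047  0.8601  1.4994 -1.8803 -1.0373] 3.695256895250127
(-1, -1, 1, 1) [ 0.3167  0.6563  0.4343 -0.0109 -0.237   0.1641  0.0362] 0.043452955039634776
(-1, -1, 1, -1) [ 0.3167  0.6563  0.4343 -0.0109 -0.237   0.1641  0.0362] 0.043452955039634776
(-1, -1, -1, 1) [ 3.286e-01  6.477e-01  4.419e-01 -2.930e-02 -2.270e-02 -4.400e-03
 -4.000e-04] 1.5415341718703817e-05
(-1, -1, -1, -1) [ 3.286e-01  6.477e-01  4.419e-01 -2.930e-02 -2.270e-02 -4.400e-03
 -4.000e-04] 1.5415341718703817e-05
```

```bash
cat > sim.py <<'E'
from kin import *
P=[.3286,.6477,.4419,.3,-.0293,-.0227,-.0044,-.0004];S=(-1,-1,-1,-1)
LO=np.array([-2.57,-.35,-1.29,.11,-1.05,.11,-2.63]);HI=np.array([2.57,1.97,1.29,2.56,4.19,1.86,2.63])
def pose(q): x,R=fk(q,P,S);return x,R
def jac(q):
    x,R=pose(q);J=np.zeros((6,7))
    for i in range(7):
        e=np.array(q,float);e[i]+=1e-6;X,RR=pose(e)
        J[:3,i]=(X-x)/1e-6;J[3:,i]=Ro.from_matrix(RR@R.T).as_rotvec()/1e-6
    return J
def go(q,dp,dyaw,n=20,k=0.):
    """cartesian straight step by world dp and yaw, min-norm"""
    q=np.array(q,float);x0,R0=pose(q)
    for i in range(1,n+1):
        for _ in range(2):
            x,R=pose(q);tx=x0+np.array(dp)*i/n;tR=rot(Z,dyaw*i/n)@R0
            e=np.r_[tx-x,Ro.from_matrix(tR@R.T).as_rotvec()]
            J=jac(q);q=q+np.linalg.pinv(J)@e
    return q
E
python3 - <<'E'
from sim import *
np.set_printoptions(precision=3,suppress=True)
q=np.array(D[3][0]);x=np.array(D[3][1])
q=go(q,np.array(D[4][1])-x,-.4459+1.1486);print(q,"obs",np.array(D[4][0]))
q=go(D[4][0],np.array(D[5][1])-np.array(D[4][1]),-.0289+.4459);print(q,"obs",np.array(D[5][0]))
q=go(D[0][0],np.array(D[1][1])-np.array(D[0][1]),0);print(q,"obs",np.array(D[1][0]))
E
```

```text
[ 0.672  0.085 -0.348  1.267  0.03   1.784 -0.114] obs [ 0.67   0.089 -0.349  1.263  0.031  1.794 -0.116]
[ 0.268  0.089 -0.68   1.276  0.058  1.795 -0.427] obs [ 0.268  0.089 -0.681  1.275  0.058  1.795 -0.426]
[ 1.081  0.306 -0.02   2.151  0.009  0.685 -0.128] obs [ 1.082  0.307 -0.022  2.149  0.01   0.692 -0.129]
```

```bash
cat > clr.py <<'E'
from sim import *
import sim
B0=np.array([.30,-.14,.49]);B1=np.array([.57,-.03,.68])
def clear(q,L3):
    p=list(P);p[3]=L3;p[0]=.0286+L3
    _,_,pts=fk(q,p,S,True);best=[]
    for a,b in zip(pts[:-1],pts[1:]):
        t=np.linspace(0,1,60)[:,None];s=a+(b-a)*t
        d=np.linalg.norm(np.maximum(0,np.maximum(B0-s,s-B1)),axis=1)
        cz=s[:,2]<.6
        dc=np.hypot(s[:,0]-.55,s[:,1]+.08)
        if cz.any(): d=np.r_[d,dc[cz]]
        best.append(d.min())
    return np.array(best),pts
def path(q,W,n=6,v=True):
    """W: list of (x,y,z,yaw) world abs"""
    out=[]
    for w in W:
        x,R=pose(q);yaw=np.arctan2(R[1,0],R[0,0])
        # tool y=fingers dir model: model tool z ; use deltas only
        x0=x.copy();mc=[9]*4
        dp=(np.array(w[:3])-x0)/n
        for i in range(n):
            q=go(q,dp,w[3]/n,n=4)
            mc=np.minimum(mc,np.min([clear(q,L)[0] for L in (.2,.3,.4)],axis=0))
        if v: print(w,"q",np.round(q,2),"clr",np.round(mc,3),"lim",np.round(min((q-LO).min(),(HI-q).min()),2),"elbow",np.round(clear(q,.3)[1][2],2))
    return q
E
python3 - <<'E'
from clr import *
q0=np.array(D[5][0])
print("direct");path(q0,[(.48,.10,.4,0),(.48,.10,.104,0)])
print("loopA");path(q0,[(.40,.27,.75,0),(.60,.40,.45,0),(.35,.65,.45,0),(.25,.45,.7,0),(.48,.10,.7,0),(.48,.10,.35,0),(.48,.10,.104,0)])
print("loopB");path(q0,[(.40,.27,.75,0),(.65,.40,.45,0),(.45,.70,.45,0),(.1,.8,.45,0),(.05,.5,.7,0),(.25,.45,.7,0),(.48,.10,.7,0),(.48,.10,.35,0),(.48,.10,.104,0)])
E
```

```text
direct
(0.48, 0.1, 0.4, 0) q [ 0.22  0.26 -0.67  1.98  0.2   0.97 -0.58] clr [0.308 0.182 0.067 0.129] lim 0.58 elbow [ 0.16 -0.07  0.95]
(0.48, 0.1, 0.104, 0) q [-0.13  0.68 -0.27  2.27  0.68  0.27 -1.04] clr [0.302 0.013 0.029 0.131] lim 0.16 elbow [0.41 0.02 0.83]
loopA
(0.4, 0.27, 0.75, 0) q [-0.01  0.13 -0.83  1.3   0.1   1.75 -0.85] clr [0.306 0.24  0.256 0.18 ] lim 0.11 elbow [ 0.08 -0.03  0.97]
(0.6, 0.4, 0.45, 0) q [-0.24  0.58 -0.75  1.4   0.4   1.31 -1.04] clr [0.3   0.07  0.124 0.322] lim 0.54 elbow [0.35 0.05 0.87]
(0.35, 0.65, 0.45, 0) q [-0.74  0.6  -0.75  1.36  0.41  1.34 -1.52] clr [0.287 0.09  0.144 0.472] lim 0.52 elbow [0.29 0.23 0.86]
(0.25, 0.45, 0.7, 0) q [-0.5   0.18 -0.84  1.37  0.14  1.65 -1.35] clr [0.288 0.176 0.227 0.483] lim 0.21 elbow [0.12 0.03 0.97]
(0.48, 0.1, 0.7, 0) q [ 0.11  0.1  -0.49  1.42  0.05  1.63 -0.4 ] clr [0.296 0.238 0.219 0.132] lim 0.23 elbow [ 0.06 -0.04  0.97]
(0.48, 0.1, 0.35, 0) q [ 0.06  0.29 -0.48  2.05  0.18  0.84 -0.56] clr [0.307 0.159 0.064 0.13 ] lim 0.51 elbow [ 0.18 -0.04  0.95]
(0.48, 0.1, 0.104, 0) q [-0.2   0.67 -0.18  
[... 555 characters left out ...]
  0.209 0.319 0.747] lim 0.44 elbow [0.19 0.37 0.83]
(0.05, 0.5, 0.7, 0) q [-0.9   0.15 -0.83  1.39  0.11  1.65 -1.74] clr [0.281 0.236 0.293 0.586] lim 0.21 elbow [0.08 0.06 0.97]
(0.25, 0.45, 0.7, 0) q [-0.61  0.16 -0.69  1.37  0.1   1.65 -1.32] clr [0.285 0.228 0.282 0.483] lim 0.21 elbow [0.1  0.03 0.97]
(0.48, 0.1, 0.7, 0) q [-0.04  0.09 -0.31  1.43  0.03  1.63 -0.38] clr [0.293 0.245 0.22  0.132] lim 0.23 elbow [ 0.06 -0.03  0.97]
(0.48, 0.1, 0.35, 0) q [-0.07  0.28 -0.32  2.06  0.12  0.82 -0.49] clr [0.304 0.165 0.076 0.13 ] lim 0.5 elbow [ 0.18 -0.02  0.95]
(0.48, 0.1, 0.104, 0) q [-0.24  0.67 -0.11  2.28  0.34  0.21 -0.69] clr [0.299 0.058 0.067 0.132] lim 0.1 elbow [0.4  0.07 0.84]
```

```bash
cat > srch.py <<'E'
from clr import *
import sys
from multiprocessing import Pool
rng=np.random.default_rng()
def step(q,w,n):
    x,R=pose(q);dp=(np.array(w)-x)/n;mc=9;ml=9
    for i in range(n):
        x,R=pose(q);J=jac(q);q=q+np.linalg.pinv(J)@np.r_[dp,0,0,0]
        c=min(min(clear(q,L)[0][1:3]) for L in (.2,.3,.4));mc=min(mc,c)
        ml=min(ml,(q-LO).min(),(HI-q).min())
    return q,mc,ml
def run(seed):
    rng=np.random.default_rng(seed);out=[]
    for _ in range(60):
        q=np.array(D[5][0]);k=rng.integers(1,5);W=[]
        for j in range(k):
            az=rng.uniform(.45,1.5);r=rng.uniform(.46,.85);z=rng.uniform(.3,.75)
            W.append([r*np.cos(az),r*np.sin(az),z])
        r=rng.random()
        if r<.5: W+=[[.47,rng.uniform(.1,.2),rng.uniform(.2,.6)]]
        W+=[[.48,.10,.2],[.48,.10,.104]]
        mc=9;ml=9;Lg=0;x=np.array(D[5][1])
        for w in W:
            q,c,l=step(q,w,8);mc=min(mc,c);ml=min(ml,l);Lg+=np.linalg.norm(np.array(w)-x);x=np.array(w)
            if ml<.06 or mc<.03: break
        else: out.append((mc,ml,Lg,np.round(W,2).tolist(),q.round(2).tolist()))
    return out
if __name__=="__main__":
    with Pool() as p: R=sum(p.map(run,range(48)),[])
    R.sort(key=lambda r:-r[0]+.01*r[2])
    for r in R[:8]: print(r)
E
nproc; time timeout 500 python3 srch.py
```

```text
4
(np.float64(0.046967648673508076), np.float64(0.09661713956556839), np.float64(1.9894282141227937), [[0.69, 0.34, 0.63], [0.09, 0.56, 0.62], [0.47, 0.11, 0.5], [0.48, 0.1, 0.2], [0.48, 0.1, 0.1]], [-0.21, 0.67, -0.16, 2.27, 0.43, 0.23, -0.8])
(np.float64(0.044287776093834545), np.float64(0.11296856219929131), np.float64(1.7914046835990747), [[0.46, 0.46, 0.55], [0.11, 0.47, 0.74], [0.47, 0.11, 0.53], [0.48, 0.1, 0.2], [0.48, 0.1, 0.1]], [-0.2, 0.67, -0.16, 2.27, 0.37, 0.22, -0.7])
(np.float64(0.04630305608855375), np.float64(0.11747038849479936), np.float64(2.191868169030876), [[0.63, 0.52, 0.53], [0.12, 0.72, 0.63], [0.06, 0.5, 0.69], [0.47, 0.18, 0.29], [0.48, 0.1, 0.2], [0.48, 0.1, 0.1]], [-0.23, 0.67, -0.14, 2.28, 0.45, 0.23, -0.81])
(np.float64(0.04260224479459214), np.float64(0.11420895635408317), np.float64(2.0143542932636427), [[0.53, 0.51, 0.51], [0.08, 0.48, 0.68], [0.04, 0.54, 0.61], [0.47, 0.1, 0.4], [0.48, 0.1, 0.2], [0.48, 0.1, 0.1]], [-0.21, 0.67, -0.16, 2.28, 0.49, 0.22, -0.85])
(np.float64(0.039076890263745036), np.float64(0.11669617218887442), np.float64(2.1133438
[... 244 characters left out ...]
94628), [[0.57, 0.4, 0.58], [0.64, 0.45, 0.55], [0.06, 0.53, 0.54], [0.47, 0.16, 0.44], [0.48, 0.1, 0.2], [0.48, 0.1, 0.1]], [-0.19, 0.67, -0.19, 2.28, 0.55, 0.24, -0.91])
(np.float64(0.037822922109467305), np.float64(0.1174836311804336), np.float64(2.391744254965515), [[0.4, 0.25, 0.32], [0.58, 0.41, 0.31], [0.09, 0.64, 0.44], [0.47, 0.12, 0.56], [0.48, 0.1, 0.2], [0.48, 0.1, 0.1]], [-0.17, 0.67, -0.19, 2.27, 0.37, 0.23, -0.69])
(np.float64(0.034889249136381806), np.float64(0.10572951823234426), np.float64(2.1497378303345096), [[0.32, 0.75, 0.38], [0.07, 0.46, 0.73], [0.48, 0.1, 0.2], [0.48, 0.1, 0.1]], [-0.21, 0.67, -0.16, 2.28, 0.45, 0.22, -0.77])
real	2m1.386s
user	7m29.304s
sys	0m0.271s
```

```bash
cat > ev.py <<'E'
from srch import *
def ev(W,q=np.array(D[5][0])):
    x=pose(q)[0];Lg=0;mc=9
    for w in W:
        q,c,l=step(q,w,16);mc=min(mc,c);Lg+=np.linalg.norm(np.array(w)-x);x=np.array(w)
    print("clr %.3f"%mc,"end",[clear(q,L)[0][1:3].round(3).tolist() for L in (.2,.3,.4)],"len %.2f"%Lg,q.round(2))
    return q
if __name__=="__main__":
    E=[[.48,.10,.25],[.48,.10,.104]]
    ev([[.40,.27,.75],[.65,.40,.45],[.45,.60,.45],[.15,.60,.6],[.05,.5,.7],[.25,.45,.7],[.48,.10,.7]]+E)
    ev([[.40,.27,.75],[.55,.45,.45],[.3,.65,.45],[.05,.5,.7],[.25,.43,.7],[.47,.10,.6]]+E)
    ev([[.40,.27,.75],[.55,.45,.45],[.3,.65,.45],[.05,.5,.74],[.25,.43,.74],[.47,.10,.74]]+E)
    ev([[.40,.27,.75],[.55,.45,.35],[.3,.65,.35],[.05,.5,.74],[.25,.43,.74],[.47,.10,.74]]+E)
    ev([[.40,.27,.75],[.55,.45,.45],[.3,.65,.45],[.05,.5,.74],[.25,.43,.74],[.47,.10,.74],[.40,.27,.75],[.55,.45,.45],[.3,.65,.45],[.05,.5,.74],[.25,.43,.74],[.47,.10,.74]]+E)
    ev([[.40,.27,.75],[.55,.45,.45],[.3,.65,.45],[.05,.5,.74],[.25,.43,.74],[.45,.18,.6],[.46,.18,.25],[.48,.10,.22]]+E[1:])
    # different tray offset: swing past
E
python3 ev.py
```

```text
clr 0.046 end [[0.064, 0.093], [0.065, 0.103], [0.095, 0.113]] len 2.61 [-0.22  0.67 -0.15  2.28  0.4   0.22 -0.74]
clr 0.046 end [[0.065, 0.093], [0.065, 0.103], [0.095, 0.113]] len 2.38 [-0.22  0.67 -0.15  2.28  0.4   0.22 -0.74]
clr 0.045 end [[0.062, 0.09], [0.063, 0.101], [0.094, 0.111]] len 2.54 [-0.21  0.67 -0.15  2.28  0.41  0.22 -0.74]
clr 0.046 end [[0.063, 0.091], [0.064, 0.101], [0.094, 0.112]] len 2.70 [-0.21  0.67 -0.15  2.28  0.38  0.22 -0.71]
clr 0.076 end [[0.082, 0.115], [0.082, 0.119], [0.105, 0.124]] len 4.44 [-0.28  0.67 -0.06  2.28  0.16  0.2  -0.49]
clr 0.030 end [[0.055, 0.081], [0.056, 0.094], [0.09, 0.107]] len 2.41 [-0.18  0.67 -0.19  2.27  0.5   0.24 -0.84]
```

```bash
cat >> ev.py <<'E'
    print("----")
    C=[[.40,.27,.75],[.55,.45,.45],[.3,.65,.45],[.05,.5,.72],[.25,.43,.72]]
    C2=[[.38,.30,.72],[.6,.45,.40],[.3,.70,.40],[.05,.5,.70],[.25,.42,.70]]
    F=[[.47,.10,.7]]+E
    for W in (C+C+F,C+C2+F,C+[[.40,.27,.72],[.55,.50,.45],[.1,.65,.45],[.05,.5,.70],[.25,.42,.70]]+F,C2+C2+F, [[.47,.25,.7],[.6,.45,.40],[.3,.70,.40],[.05,.5,.70],[.25,.42,.70]]*2+F):
        q=np.array(D[5][0]);m=9
        for w in W[:-1]:
            q,c,l=step(q,w,12);m=min(m,l)
        print("lim before end",m); ev(W)
E
python3 ev.py | sed -n '/----/,$p'
```

```text
----
lim before end 0.06901059513633223
clr 0.073 end [[0.081, 0.114], [0.081, 0.119], [0.105, 0.124]] len 4.02 [-0.28  0.66 -0.06  2.28  0.19  0.2  -0.52]
lim before end 0.06901059513633223
clr 0.079 end [[0.085, 0.118], [0.085, 0.122], [0.107, 0.127]] len 4.12 [-0.29  0.66 -0.05  2.28  0.16  0.19 -0.49]
lim before end 0.06901059513633223
clr 0.076 end [[0.083, 0.116], [0.083, 0.12], [0.106, 0.125]] len 4.07 [-0.28  0.67 -0.05  2.28  0.16  0.2  -0.49]
lim before end 0.07526263837761271
clr 0.079 end [[0.088, 0.122], [0.088, 0.125], [0.109, 0.129]] len 4.31 [-0.3   0.66 -0.03  2.28  0.14  0.19 -0.47]
lim before end 0.07739330499219443
clr 0.078 end [[0.093, 0.128], [0.093, 0.129], [0.111, 0.131]] len 4.29 [-0.32  0.67 -0.01  2.28  0.05  0.19 -0.39]
```

Request:
{"method": "arm_command", "body": {
  "deltas": [
    {"delta_pos": [-12, 6, 34], "spin": 0},
    {"delta_pos": [-24, 12, 68], "spin": 0},
    {"delta_pos": [-36, 18, 102], "spin": 0},
    {"delta_pos": [-48, 24, 136], "spin": 0},
    {"delta_pos": [-60, 30, 170], "spin": 0},
    {"delta_pos": [-42, 62, 188], "spin": 0},
    {"delta_pos": [-25, 94, 207], "spin": 0},
    {"delta_pos": [-7, 126, 226], "spin": 0}
  ]
}}

```text
time_s: 4.65
eef_pos: [0.4568, 0.3235, 0.6443]
ee_rot: [-1.57, -0.002, -0.031]
contact_force: [1.7, -0.6, 0.6]
width: 1.003
```

Request:
{"method": "arm_command", "body": {
  "deltas": [
    {"delta_pos": [18, 32, 18], "spin": 0},
    {"delta_pos": [36, 64, 36], "spin": 0},
    {"delta_pos": [54, 96, 54], "spin": 0},
    {"delta_pos": [72, 128, 72], "spin": 0},
    {"delta_pos": [90, 160, 90], "spin": 0},
    {"delta_pos": [108, 192, 108], "spin": 0},
    {"delta_pos": [124, 224, 126], "spin": 0},
    {"delta_pos": [94, 224, 152], "spin": 0}
  ]
}}

```text
time_s: 5.32
eef_pos: [0.5649, 0.4655, 0.4098]
ee_rot: [-1.582, 0.004, -0.044]
contact_force: [1.7, -1.1, -2.2]
width: 0.997
```

```bash
cat > st.py <<'E'
from clr import *
from workcell import manip
s=manip.get_state();q=s["joint_positions"]
print(s["time_s"],np.round(q,3),"pos",np.round(s["eef_pos"],4),"yaw %.4f"%s["ee_rot"][2],"F",np.round(s["contact_force"],1),"M",np.round(s["ft_torque"],2),"w %.3f"%s["width"],"clr",[clear(q,L)[0][1:3].round(3).tolist() for L in (.2,.3,.4)])
E
python3 st.py
```

```text
5.3167 [-0.349  0.623 -0.743  1.422  0.427  1.273 -1.171] pos [0.5649 0.4655 0.4098] yaw -0.0436 F [ 1.7 -1.1 -2.2] M [-0.14 -0.06  0.01] w 0.997 clr [[0.101, 0.151], [0.103, 0.219], [0.126, 0.305]]
```

Request:
{"method": "arm_command", "body": {
  "deltas": [
    {"delta_pos": [-30, 0, 26], "spin": 0},
    {"delta_pos": [-60, 0, 52], "spin": 0},
    {"delta_pos": [-90, 0, 78], "spin": 0},
    {"delta_pos": [-120, 0, 104], "spin": 0},
    {"delta_pos": [-150, 0, 130], "spin": 0},
    {"delta_pos": [-180, 0, 156], "spin": 0},
    {"delta_pos": [-210, 0, 182], "spin": 0},
    {"delta_pos": [-240, 0, 208], "spin": 0}
  ]
}}

```text
time_s: 5.98
eef_pos: [0.3211, 0.6877, 0.4207]
ee_rot: [-1.571, -0.0, -0.032]
contact_force: [-0.0, 0.1, 0.3]
width: 0.998
```

Request:
{"method": "arm_command", "body": {
  "deltas": [
    {"delta_pos": [-25, -28, -16], "spin": 0},
    {"delta_pos": [-50, -56, -32], "spin": 0},
    {"delta_pos": [-75, -84, -48], "spin": 0},
    {"delta_pos": [-100, -112, -64], "spin": 0},
    {"delta_pos": [-125, -140, -80], "spin": 0},
    {"delta_pos": [-150, -168, -96], "spin": 0},
    {"delta_pos": [-175, -196, -112], "spin": 0},
    {"delta_pos": [-200, -224, -128], "spin": 0}
  ]
}}

```text
time_s: 6.65
eef_pos: [0.1172, 0.564, 0.6463]
ee_rot: [-1.571, -0.0, -0.032]
contact_force: [0.5, 0.4, 1.5]
width: 1.004
```

```bash
python3 st.py
```

```text
6.65 [-0.859  0.293 -0.856  1.369  0.22   1.578 -1.723] pos [0.1172 0.564  0.6463] yaw -0.0317 F [0.5 0.4 1.5] M [ 0.05 -0.03 -0.  ] w 1.004 clr [[0.22, 0.276], [0.227, 0.346], [0.237, 0.428]]
```

Request:
{"method": "arm_command", "body": {
  "deltas": [
    {"delta_pos": [-22, -20, -22], "spin": 0},
    {"delta_pos": [-44, -40, -44], "spin": 0},
    {"delta_pos": [-65, -60, -66], "spin": 0},
    {"delta_pos": [-26, -60, -74], "spin": 0},
    {"delta_pos": [14, -60, -84], "spin": 0},
    {"delta_pos": [54, -60, -96], "spin": 0},
    {"delta_pos": [94, -60, -109], "spin": 0},
    {"delta_pos": [132, -60, -124], "spin": 0}
  ]
}}

```text
time_s: 7.32
eef_pos: [0.2482, 0.4359, 0.7051]
ee_rot: [-1.57, -0.001, -0.032]
contact_force: [2.2, 1.1, -0.5]
width: 0.999
```

Request:
{"method": "arm_command", "body": {
  "deltas": [
    {"delta_pos": [29, 0, -28], "spin": 0},
    {"delta_pos": [58, 0, -56], "spin": 0},
    {"delta_pos": [87, 0, -84], "spin": 0},
    {"delta_pos": [116, 0, -112], "spin": 0},
    {"delta_pos": [145, 0, -140], "spin": 0},
    {"delta_pos": [168, 6, -168], "spin": 0},
    {"delta_pos": [185, 30, -150], "spin": 0},
    {"delta_pos": [205, 60, -132], "spin": 0}
  ]
}}

```text
time_s: 7.98
eef_pos: [0.4489, 0.2965, 0.6466]
ee_rot: [-1.569, -0.005, -0.038]
contact_force: [-0.2, 0.4, -0.0]
width: 0.998
```

```bash
python3 st.py;  cat > fr.py <<'E'
from ev import *
from workcell import manip
q0=manip.get_state()["joint_positions"]
F=[[.47,.10,.7],[.48,.10,.25],[.48,.10,.104]]
ev(F,q0)
ev([[.6,.45,.40],[.3,.70,.40],[.05,.5,.70],[.25,.42,.70]]+F,q0)
ev([[.6,.45,.40],[.3,.70,.40],[.25,.42,.70]]+F,q0)
E
python3 fr.py
```

```text
7.9833 [-0.217  0.184 -0.591  1.455  0.104  1.529 -0.842] pos [0.4489 0.2965 0.6466] yaw -0.0378 F [-0.2  0.4 -0. ] M [ 0.05  0.01 -0.05] w 0.998 clr [[0.209, 0.229], [0.227, 0.314], [0.244, 0.406]]
clr 0.039 end [[0.059, 0.086], [0.06, 0.098], [0.092, 0.109]] len 0.80 [-0.2   0.67 -0.17  2.28  0.44  0.22 -0.79]
clr 0.082 end [[0.087, 0.121], [0.087, 0.124], [0.108, 0.127]] len 2.36 [-0.3   0.66 -0.03  2.29  0.11  0.19 -0.46]
clr 0.071 end [[0.08, 0.112], [0.08, 0.117], [0.104, 0.122]] len 2.12 [-0.27  0.66 -0.07  2.28  0.2   0.19 -0.55]
```

Request:
{"method": "arm_command", "body": {
  "deltas": [
    {"delta_pos": [18, 31, 19], "spin": 0},
    {"delta_pos": [36, 62, 38], "spin": 0},
    {"delta_pos": [54, 93, 57], "spin": 0},
    {"delta_pos": [72, 124, 76], "spin": 0},
    {"delta_pos": [90, 155, 95], "spin": 0},
    {"delta_pos": [108, 186, 114], "spin": 0},
    {"delta_pos": [126, 217, 133], "spin": 0},
    {"delta_pos": [144, 246, 150], "spin": 0}
  ]
}}

```text
time_s: 8.65
eef_pos: [0.5965, 0.4449, 0.3966]
ee_rot: [-1.571, 0.0, -0.031]
contact_force: [0.7, -0.7, 0.2]
width: 0.999
```

Request:
{"method": "arm_command", "body": {
  "deltas": [
    {"delta_pos": [-31, 0, 25], "spin": 0},
    {"delta_pos": [-62, 0, 50], "spin": 0},
    {"delta_pos": [-93, 0, 75], "spin": 0},
    {"delta_pos": [-124, 0, 100], "spin": 0},
    {"delta_pos": [-155, 0, 125], "spin": 0},
    {"delta_pos": [-186, 0, 150], "spin": 0},
    {"delta_pos": [-217, 0, 175], "spin": 0},
    {"delta_pos": [-248, 0, 200], "spin": 0}
  ]
}}

```text
time_s: 9.32
eef_pos: [0.3529, 0.6527, 0.3988]
ee_rot: [-1.571, -0.0, -0.032]
contact_force: [-0.1, 0.8, -0.8]
width: 1.0
```

Request:
{"method": "arm_command", "body": {
  "deltas": [
    {"delta_pos": [-27, -27, -12], "spin": 0},
    {"delta_pos": [-54, -54, -24], "spin": 0},
    {"delta_pos": [-81, -81, -36], "spin": 0},
    {"delta_pos": [-108, -108, -50], "spin": 0},
    {"delta_pos": [-135, -135, -66], "spin": 0},
    {"delta_pos": [-162, -162, -82], "spin": 0},
    {"delta_pos": [-189, -189, -98], "spin": 0},
    {"delta_pos": [-216, -216, -114], "spin": 0}
  ]
}}

```text
time_s: 9.98
eef_pos: [0.1335, 0.5435, 0.6162]
ee_rot: [-1.571, -0.0, -0.032]
contact_force: [-0.2, 0.1, 0.6]
width: 1.001
```

```bash
python3 st.py
```

```text
9.9833 [-0.933  0.234 -0.654  1.472  0.143  1.483 -1.618] pos [0.1335 0.5435 0.6162] yaw -0.0317 F [-0.2  0.1  0.6] M [ 0.02 -0.01 -0.03] w 1.001 clr [[0.234, 0.291], [0.24, 0.361], [0.247, 0.443]]
```

Request:
{"method": "arm_command", "body": {
  "deltas": [
    {"delta_pos": [-25, -28, -14], "spin": 0},
    {"delta_pos": [-50, -56, -28], "spin": 0},
    {"delta_pos": [-75, -84, -42], "spin": 0},
    {"delta_pos": [-36, -84, -52], "spin": 0},
    {"delta_pos": [4, -84, -64], "spin": 0},
    {"delta_pos": [43, -84, -78], "spin": 0},
    {"delta_pos": [82, -84, -92], "spin": 0},
    {"delta_pos": [120, -84, -108], "spin": 0}
  ]
}}

```text
time_s: 10.65
eef_pos: [0.2529, 0.4317, 0.6991]
ee_rot: [-1.57, -0.0, -0.031]
contact_force: [0.6, 1.2, -0.0]
width: 1.002
```

Request:
{"method": "arm_command", "body": {
  "deltas": [
    {"delta_pos": [29, 0, -28], "spin": 0},
    {"delta_pos": [58, 0, -56], "spin": 0},
    {"delta_pos": [87, 0, -84], "spin": 0},
    {"delta_pos": [116, 0, -112], "spin": 0},
    {"delta_pos": [145, 0, -140], "spin": 0},
    {"delta_pos": [170, 0, -170], "spin": 0},
    {"delta_pos": [190, 0, -205], "spin": 0},
    {"delta_pos": [205, 0, -242], "spin": 0}
  ]
}}

```text
time_s: 11.32
eef_pos: [0.45, 0.1826, 0.6985]
ee_rot: [-1.571, 0.0, -0.032]
contact_force: [0.6, 0.8, -0.2]
width: 0.999
```

```bash
python3 st.py; sed -i '/^ev(\[\[/d' fr.py; python3 fr.py
```

```text
11.3167 [-0.265  0.075 -0.263  1.443  0.019  1.626 -0.558] pos [0.45   0.1826 0.6985] yaw -0.0318 F [ 0.6  0.8 -0.2] M [ 0.01 -0.06 -0.  ] w 0.999 clr [[0.259, 0.241], [0.266, 0.33], [0.273, 0.424]]
clr 0.070 end [[0.079, 0.11], [0.079, 0.116], [0.103, 0.122]] len 0.68 [-0.27  0.67 -0.07  2.28  0.2   0.2  -0.55]
```

Request:
{"method": "arm_command", "body": {
  "deltas": [
    {"delta_pos": [4, 38, -10], "spin": 0},
    {"delta_pos": [8, 76, -20], "spin": 0},
    {"delta_pos": [12, 114, -30], "spin": 0},
    {"delta_pos": [16, 152, -40], "spin": 0},
    {"delta_pos": [20, 190, -50], "spin": 0},
    {"delta_pos": [24, 228, -60], "spin": -1},
    {"delta_pos": [28, 266, -70], "spin": -1},
    {"delta_pos": [32, 304, -80], "spin": -1}
  ]
}}

```text
time_s: 11.98
eef_pos: [0.4779, 0.1027, 0.3936]
ee_rot: [-1.571, -0.001, -0.014]
contact_force: [1.5, 0.1, -0.3]
width: 0.998
```

```bash
python3 st.py; python3 fr.py
```

```text
11.9833 [-0.155  0.217 -0.21   2.006  0.057  0.923 -0.409] pos [0.4779 0.1027 0.3936] yaw -0.0140 F [ 1.5  0.1 -0.3] M [ 0.02 -0.09  0.03] w 0.998 clr [[0.193, 0.092], [0.214, 0.131], [0.235, 0.178]]
clr 0.068 end [[0.078, 0.109], [0.078, 0.115], [0.102, 0.121]] len 0.90 [-0.26  0.67 -0.08  2.28  0.21  0.2  -0.54]
```

Request:
{"method": "arm_command", "body": {
  "deltas": [
    {"delta_pos": [0, 36, 0], "spin": 0},
    {"delta_pos": [0, 72, 0], "spin": 0},
    {"delta_pos": [0, 108, 0], "spin": 0},
    {"delta_pos": [0, 144, 0], "spin": 0},
    {"delta_pos": [0, 180, 0], "spin": 0},
    {"delta_pos": [0, 215, 0], "spin": 0},
    {"delta_pos": [0, 215, 0], "spin": 0},
    {"delta_pos": [0, 215, 0], "spin": 0}
  ]
}}

```text
time_s: 12.65
eef_pos: [0.4775, 0.1034, 0.179]
ee_rot: [-1.572, 0.004, -0.013]
contact_force: [0.8, -0.7, 0.5]
width: 1.003
```

```bash
python3 st.py; python3 - <<'E'
from h import *
p,d=manip.snapshot("top");cv2.imwrite("pics/top2.png",p[:,:,::-1])
p,d=manip.snapshot("scene");cv2.imwrite("pics/scene2.png",p[:,:,::-1])
E
```

```text
12.65 [-0.228  0.525 -0.142  2.234  0.185  0.397 -0.536] pos [0.4775 0.1034 0.179 ] yaw -0.0135 F [ 0.8 -0.7  0.5] M [-0.02 -0.02  0.04] w 1.003 clr [[0.071, 0.09], [0.098, 0.106], [0.139, 0.121]]
```

View pics/scene2.png

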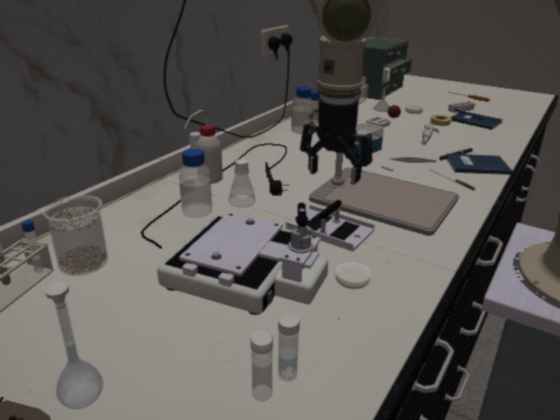

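View pics/top2.png

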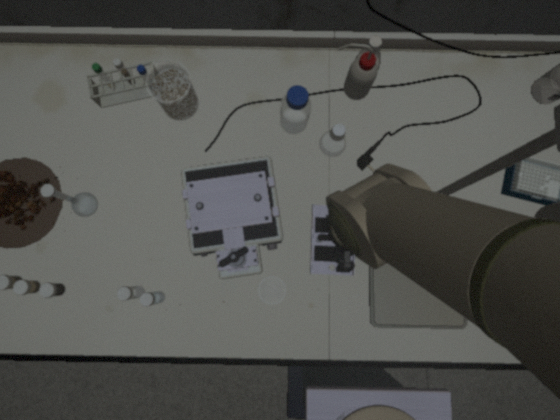

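Request:
{"method": "arm_command", "body": {
  "deltas": [
    {"delta_pos": [3, 20, -2], "spin": 0},
    {"delta_pos": [3, 45, -2], "spin": 0},
    {"delta_pos": [3, 65, -2], "spin": 0},
    {"delta_pos": [3, 75, -2], "spin": 0},
    {"delta_pos": [3, 75, -2], "spin": 0}
  ]
}}

```text
time_s: 13.17
eef_pos: [0.4813, 0.1017, 0.1051]
ee_rot: [-1.571, -0.0, -0.014]
contact_force: [0.2, -0.4, 0.5]
width: 0.997
```

```bash
python3 st.py
```

```text
13.1667 [-0.27   0.665 -0.078  2.27   0.229  0.213 -0.569] pos [0.4813 0.1017 0.1051] yaw -0.0136 F [ 0.2 -0.4  0.5] M [0.08 0.03 0.04] w 0.997 clr [[0.08, 0.112], [0.08, 0.118], [0.103, 0.125]]
```

Request:
{"method": "arm_command", "body": {
  "deltas": [
    {"delta_pos": [0, 0, 0], "spin": 0},
    {"delta_pos": [0, 0, 0], "spin": 0},
    {"delta_pos": [0, 0, 0], "spin": 0},
    {"delta_pos": [0, 0, 0], "spin": 0},
    {"delta_pos": [0, 0, 0], "spin": 0},
    {"delta_pos": [0, 0, 0], "spin": 0},
    {"delta_pos": [0, 0, 0], "spin": 0}
  ],
  "fingers": 0,
  "grip_force": 60
}}

```text
time_s: 13.75
eef_pos: [0.4809, 0.1016, 0.1055]
ee_rot: [-1.571, -0.001, -0.014]
contact_force: [-0.7, 0.4, 9.9]
width: 0.148
```

```bash
python3 st.py
```

```text
13.75 [-0.27   0.664 -0.078  2.271  0.229  0.213 -0.569] pos [0.4809 0.1016 0.1055] yaw -0.0143 F [-0.7  0.4  9.9] M [ 0.04  0.29 -0.21] w 0.148 clr [[0.08, 0.112], [0.08, 0.118], [0.104, 0.124]]
```

Request:
{"method": "arm_command", "body": {
  "deltas": [
    {"delta_pos": [0, -10, 0], "spin": 0},
    {"delta_pos": [0, -25, 0], "spin": 0},
    {"delta_pos": [0, -50, 0], "spin": 0},
    {"delta_pos": [0, -80, 0], "spin": 0},
    {"delta_pos": [0, -110, 0], "spin": 0},
    {"delta_pos": [0, -140, 0], "spin": 0},
    {"delta_pos": [0, -165, 0], "spin": 0},
    {"delta_pos": [0, -175, 0], "spin": 0}
  ]
}}

```text
time_s: 14.42
eef_pos: [0.4811, 0.1016, 0.2832]
ee_rot: [-1.57, -0.004, -0.014]
contact_force: [0.3, -0.2, -3.5]
width: 0.15
```

```bash
python3 st.py; python3 - <<'E'
import cv2
im=cv2.imread("pics/top0.png"); c=im[150:290,175:295]
cv2.imwrite("pics/t0z.png",cv2.convertScaleAbs(cv2.resize(c,None,fx=5,fy=4.2857*5/4.2857*0.857,interpolation=cv2.INTER_CUBIC) if 0 else cv2.resize(c,(514,600),interpolation=cv2.INTER_CUBIC),alpha=1.6))
im=cv2.imread("pics/scene0.png"); c=im[195:275,190:390]
cv2.imwrite("pics/s0z.png",cv2.convertScaleAbs(cv2.resize(c,(800,320),interpolation=cv2.INTER_CUBIC),alpha=1.6))
E
```

```text
14.4167 [-0.163  0.358 -0.211  2.138  0.122  0.653 -0.472] pos [0.4811 0.1016 0.2832] yaw -0.0138 F [ 0.3 -0.2 -3.5] M [ 0.04 -0.07  0.02] w 0.150 clr [[0.125, 0.078], [0.157, 0.105], [0.191, 0.132]]
```

View pics/t0z.png

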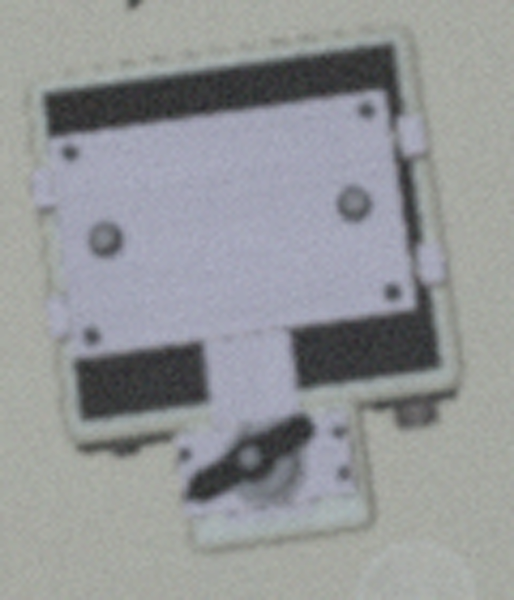

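View pics/s0z.png

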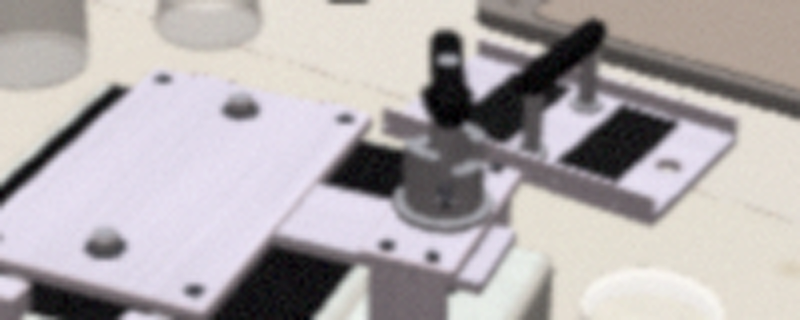

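```bash
python3 - <<'E'
from h import *
np.set_printoptions(precision=4,suppress=True)
k=514/120;k2=600/140
t=lambda x,y:(175+(x+.5)/k-.5,150+(y+.5)/k2-.5)
s=lambda x,y:(190+(x+.5)/4-.5,195+(y+.5)/4-.5)
def pr(n,A,z,f,c):
    w=np.array([onz(c,f(*a),z) for a in A]);print(n,c,w[:,:2].tolist().__repr__() if 0 else w[:,:2].round(4).tolist(),"mean",w.mean(0)[:2]);return w
w=pr("studs",[(106,239),(354,203)],.078,t,"top");d=w[0]-w[1];print(np.linalg.norm(d),np.arctan2(d[1],d[0])-np.pi/2)
w=pr("screws",[(70,152),(367,110),(92,336),(393,292)],.072,t,"top")
for i,j in((0,1),(2,3)): d=w[i]-w[j];print(np.linalg.norm(d),np.arctan2(d[1],d[0])-np.pi/2)
for i,j in((0,2),(1,3)): d=w[i]-w[j];print(np.linalg.norm(d),np.arctan2(d[1],d[0]))
w=pr("studs",[(105,240),(241,104)],.078,s,"scene");d=w[0]-w[1];print(np.linalg.norm(d),np.arctan2(d[1],d[0])-np.pi/2)
pr("screws",[(162,77),(345,118),(194,290)],.072,s,"scene")
pr("hole",[(669,165)],.006,s,"scene")
w=pr("bar",[(190,493),(312,425)],.156,t,"top");d=w[0]-w[1];print(np.linalg.norm(d),np.arctan2(d[1],d[0])-np.pi/2)
pr("hub",[(254,458)],.162,t,"top")
E
```

```text
studs top [[0.5425, 0.3989], [0.5633, 0.2737]] mean [0.5529 0.3363]
0.12694688053170963 0.1644687787847794
screws top [[0.5885, 0.4207], [0.6134, 0.2685], [0.4937, 0.4049], [0.5188, 0.2531]] mean [0.5536 0.3368]
0.15422109696688 0.16189876590043362
0.15386594005054188 0.16425018304120065
0.09618803460733676 0.1659897644179732
0.0958254345221742 0.16229450341509824
studs scene [[0.5402, 0.4031], [0.5602, 0.278]] mean [0.5502 0.3406]
0.1266102740430715 0.1584402154247888
screws scene [[0.6138, 0.2687], [0.5183, 0.2535], [0.4931, 0.4051]] mean [0.5417 0.3091]
hole scene [[0.4153, 0.1047]] mean [0.4153 0.1047]
bar top [[0.4137, 0.3404], [0.4454, 0.2862]] mean [0.4296 0.3133]
0.06281283649087953 0.5277151426806346
hub top [[0.4297, 0.3114]] mean [0.4297 0.3114]
```

```bash
python3 - <<'E'
from clr import *
from workcell import manip
q=manip.get_state()["joint_positions"]
for y in (1.748,-1.394):
    print(y);a=path(q,[(.50,.25,.283,y*.6),(.553,.3365,.283,y*.4),(.553,.3365,.176,0)])
    # then lock
    d=(.163+.365)-(1.734 if y>0 else -1.408)
    if y<0: d=0.528-(-1.408)
    b=path(a,[(.553,.3365,.30,0),(.43,.312,.30,d),(.43,.312,.202,0),(.43,.312,.222,1.31)])
E
```

```text
1.748
(0.5, 0.25, 0.283, 1.0488) q [-0.21  0.47 -0.5   1.99  0.31  0.76  0.15] clr [0.3   0.083 0.088 0.158] lim 0.57 elbow [0.29 0.03 0.91]
(0.553, 0.3365, 0.283, 0.6992) q [-0.2   0.61 -0.67  1.78  0.46  0.91  0.66] clr [0.3   0.06  0.111 0.295] lim 0.62 elbow [0.37 0.05 0.86]
(0.553, 0.3365, 0.176, 0) q [-0.26  0.72 -0.58  1.87  0.57  0.72  0.57] clr [0.299 0.063 0.109 0.367] lim 0.61 elbow [0.42 0.08 0.81]
(0.553, 0.3365, 0.3, 0) q [-0.2   0.59 -0.68  1.77  0.44  0.94  0.68] clr [0.299 0.058 0.11  0.367] lim 0.61 elbow [0.36 0.04 0.87]
(0.43, 0.312, 0.3, -1.206) q [-0.45  0.39 -0.38  2.03  0.21  0.75 -0.43] clr [0.294 0.068 0.126 0.343] lim 0.53 elbow [0.24 0.08 0.93]
(0.43, 0.312, 0.202, 0) q [-0.52  0.53 -0.31  2.13  0.31  0.52 -0.53] clr [0.292 0.138 0.18  0.343] lim 0.41 elbow [0.3  0.14 0.89]
(0.43, 0.312, 0.222, 1.31) q [-0.24  0.57 -0.71  2.09  0.59  0.68  0.49] clr [0.293 0.071 0.123 0.342] lim 0.47 elbow [0.35 0.05 0.87]
-1.394
(0.5, 0.25, 0.283, -0.8363999999999999) q [-0.58  0.43  0.02  2.01 -0.01  0.71 -1.41] clr [0.291 0.126 0.097 0.158] lim 0.55 elbow [0.24 0.12 0.92]
(0.553, 0.3365, 0.283, -0.5576) q [-0.76  0.53  0.18  1.81 -0.12  0.81 -1.92] clr [0.287 0.168 0.204 0.297] lim 0.7 elbow [0.26 0.2  0.89]
(0.553, 0.3365, 0.176, 0) q [-0.73  0.66  0.14  1.89 -0.15  0.6  -1.9 ] clr [0.287 0.193 0.262 0.369] lim 0.49 elbow [0.32 0.24 0.84]
(0.553, 0.3365, 0.3, 0) q [-0.76  0.51  0.18  1.8  -0.12  0.84 -1.93] clr [0.287 0.194 0.256 0.369] lim 0.7 elbow [0.25 0.2  0.89]
(0.43, 0.312, 0.3, 1.936) q [-0.46  0.39 -0.37  2.03  0.2   0.74 -0.43] clr [0.288 0.146 0.181 0.343] lim 0.53 elbow [0.24 0.08 0.93]
(0.43, 0.312, 0.202, 0) q [-0.52  0.53 -0.3   2.13  0.3   0.52 -0.51] clr [0.292 0.14  0.182 0.343] lim 0.41 elbow [0.3  0.14 0.89]
(0.43, 0.312, 0.222, 1.31) q [-0.25  0.57 -0.7   2.09  0.58  0.68  0.5 ] clr [0.293 0.073 0.125 0.342] lim 0.47 elbow [0.35 0.06 0.87]
```

Request:
{"method": "arm_command", "body": {
  "deltas": [
    {"delta_pos": [3, 0, 12], "spin": 4},
    {"delta_pos": [9, 0, 32], "spin": 10},
    {"delta_pos": [15, 0, 52], "spin": 17},
    {"delta_pos": [21, 0, 72], "spin": 24},
    {"delta_pos": [27, 0, 92], "spin": 31},
    {"delta_pos": [33, 0, 112], "spin": 38},
    {"delta_pos": [39, 0, 132], "spin": 45},
    {"delta_pos": [45, 0, 152], "spin": 52}
  ]
}}

```text
time_s: 15.08
eef_pos: [0.5274, 0.2536, 0.2787]
ee_rot: [-1.573, 0.0, -0.927]
contact_force: [0.1, 0.5, -4.8]
width: 0.152
```

```bash
python3 st.py
```

```text
15.0833 [-0.578  0.462  0.046  1.953 -0.031  0.73  -1.441] pos [0.5274 0.2536 0.2787] yaw -0.9270 F [ 0.1  0.5 -4.8] M [0.02 0.   0.03] w 0.152 clr [[0.16, 0.198], [0.168, 0.233], [0.187, 0.269]]
```

Request:
{"method": "arm_command", "body": {
  "deltas": [
    {"delta_pos": [-14, 0, 20], "spin": 7},
    {"delta_pos": [-28, 0, 38], "spin": 14},
    {"delta_pos": [-42, 0, 56], "spin": 21},
    {"delta_pos": [-51, 0, 70], "spin": 27.9},
    {"delta_pos": [-51.5, 20, 70], "spin": 27.9},
    {"delta_pos": [-51.5, 45, 70], "spin": 27.9},
    {"delta_pos": [-51.5, 60, 70], "spin": 27.9},
    {"delta_pos": [-51.5, 60, 70], "spin": 27.9}
  ]
}}

```text
time_s: 15.75
eef_pos: [0.5501, 0.3354, 0.2153]
ee_rot: [-1.578, -0.004, -1.407]
contact_force: [-1.1, -0.6, -5.2]
width: 0.153
```

```bash
python3 - <<'E'
from h import *
p,d=manip.snapshot("top");cv2.imwrite("pics/top3.png",p[:,:,::-1])
c=p[130:290,165:325,::-1];cv2.imwrite("pics/top3z.png",cv2.convertScaleAbs(cv2.resize(c,(600,600),interpolation=cv2.INTER_CUBIC),alpha=1.6))
p,d=manip.snapshot("scene");cv2.imwrite("pics/scene3.png",p[:,:,::-1])
c=p[170:320,140:340,::-1];cv2.imwrite("pics/scene3z.png",cv2.convertScaleAbs(cv2.resize(c,(800,600),interpolation=cv2.INTER_CUBIC),alpha=1.6))
E
python3 st.py
```

```text
15.85 [-0.744  0.608  0.167  1.867 -0.15   0.681 -1.897] pos [0.552  0.336  0.2189] yaw -1.4081 F [ 0.   0.3 -3.5] M [-0.01 -0.05 -0.01] w 0.153 clr [[0.196, 0.271], [0.196, 0.302], [0.197, 0.333]]
```

View pics/scene3z.png

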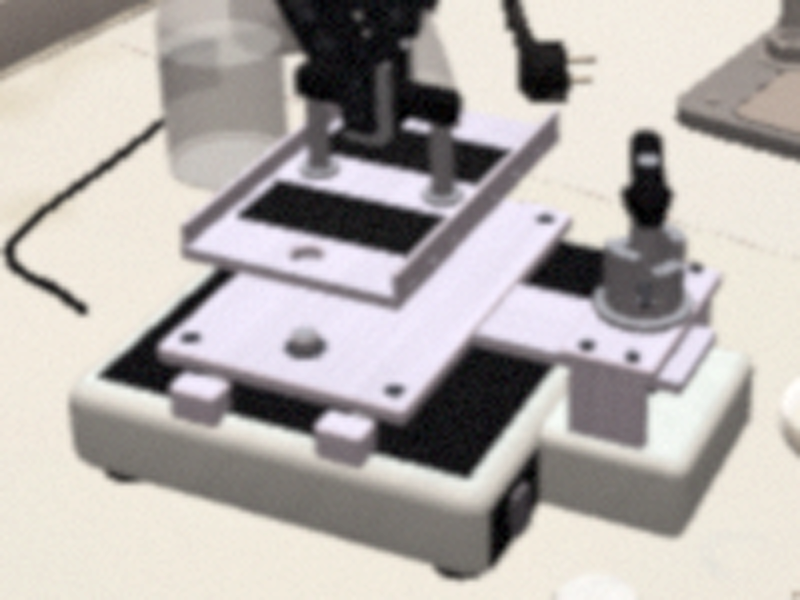

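View pics/top3z.png

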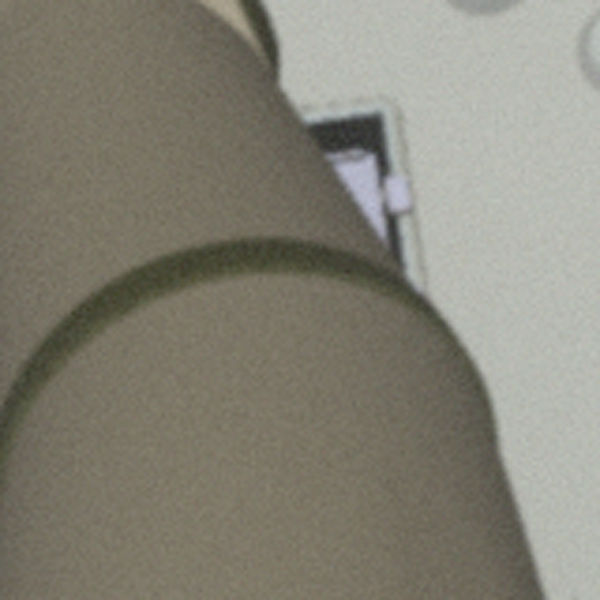

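```bash
python3 - <<'E'
from h import *
s=lambda x,y:(140+(x+.5)/4-.5,170+(y+.5)/4-.5)
import math
h=onz("scene",s(307.5,254),.1195);print("hole",h)
yaw=-1.4081;c=np.array([.552,.336]);print("expected hole from TCP", c-.064*np.array([math.cos(yaw),math.sin(yaw)]))
print("stud",onz("scene",s(305,343),.076), "pred studs", np.array([.553,.3367])+.064*np.array([-math.sin(.163),math.cos(.163)]))
for n,P in (("corner front near",(400,302)),): print(onz("scene",s(*P),.113))
E
```

```text
hole [0.53753654 0.40162974 0.1195    ]
expected hole from TCP [0.54163331 0.39915482]
stud [0.54076223 0.40249668 0.076     ] pred studs [0.54261413 0.39985167]
[0.49094497 0.40215298 0.113     ]
```

Request:
{"method": "arm_command", "body": {
  "deltas": [
    {"delta_pos": [0, 8, 1.5], "spin": 0},
    {"delta_pos": [0, 18, 1.5], "spin": 0},
    {"delta_pos": [0, 26, 1.5], "spin": 0},
    {"delta_pos": [0, 29, 1.5], "spin": 0},
    {"delta_pos": [0, 29, 1.5], "spin": 0},
    {"delta_pos": [0, 29, 1.5], "spin": 0}
  ]
}}

```text
time_s: 16.35
eef_pos: [0.554, 0.3365, 0.1907]
ee_rot: [-1.571, -0.0, -1.408]
contact_force: [-0.7, 0.6, -4.8]
width: 0.149
```

```bash
python3 - <<'E'
from h import *
p,d=manip.snapshot("scene");
c=p[170:320,140:340,::-1];cv2.imwrite("pics/scene4z.png",cv2.convertScaleAbs(cv2.resize(c,(800,600),interpolation=cv2.INTER_CUBIC),alpha=1.6))
E
python3 st.py
```

```text
16.4 [-0.734  0.645  0.155  1.881 -0.159  0.627 -1.889] pos [0.5541 0.3366 0.191 ] yaw -1.4082 F [ 1.4  0.4 -4.5] M [ 0.02 -0.02  0.01] w 0.150 clr [[0.194, 0.277], [0.194, 0.304], [0.194, 0.332]]
```

View pics/scene4z.png

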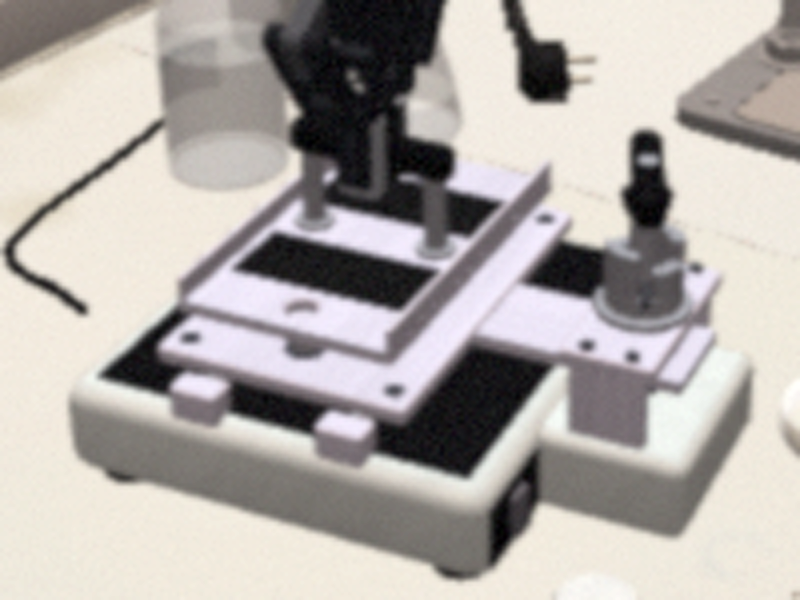

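```bash
python3 - <<'E'
from h import *
s=lambda x,y:(140+(x+.5)/4-.5,170+(y+.5)/4-.5)
for y in (305,307): print("hole",onz("scene",s(301.5,y),.0915))
print("stud",onz("scene",s(305,343),.076))
E
```

```text
hole [0.54442536 0.39908087 0.0915    ]
hole [0.54344753 0.40028926 0.0915    ]
stud [0.54076223 0.40249668 0.076     ]
```

Request:
{"method": "arm_command", "body": {
  "deltas": [
    {"delta_pos": [0, 2, 0], "spin": 0},
    {"delta_pos": [0, 4, 0], "spin": 0},
    {"delta_pos": [0, 6, 0], "spin": 0},
    {"delta_pos": [0, 7, 0], "spin": 0},
    {"delta_pos": [0, 8, 0], "spin": 0},
    {"delta_pos": [0, 8, 0], "spin": 0}
  ]
}}

```text
time_s: 16.9
eef_pos: [0.5535, 0.3369, 0.1826]
ee_rot: [-1.572, 0.0, -1.408]
contact_force: [-2.7, 1.6, -5.4]
width: 0.155
```

```bash
python3 st.py
```

```text
16.9 [-0.732  0.656  0.151  1.886 -0.162  0.612 -1.887] pos [0.5535 0.3369 0.1826] yaw -1.4076 F [-2.7  1.6 -5.4] M [0.35 0.46 0.11] w 0.155 clr [[0.194, 0.279], [0.194, 0.305], [0.194, 0.332]]
```

Request:
{"method": "arm_command", "body": {
  "deltas": [
    {"delta_pos": [0, 1.5, 0], "spin": 0},
    {"delta_pos": [0, 3, 0], "spin": 0},
    {"delta_pos": [0, 4.5, 0], "spin": 0},
    {"delta_pos": [0, 6, 0], "spin": 0},
    {"delta_pos": [0, 6, 0], "spin": 0}
  ]
}}

```text
time_s: 17.32
eef_pos: [0.5534, 0.3369, 0.1776]
ee_rot: [-1.572, 0.0, -1.408]
contact_force: [-7.0, 0.0, 6.8]
width: 0.154
```

```bash
python3 st.py
```

```text
17.3167 [-0.731  0.662  0.149  1.889 -0.163  0.602 -1.885] pos [0.5534 0.3369 0.1776] yaw -1.4075 F [-7.   0.   6.8] M [0.1  1.37 0.19] w 0.154 clr [[0.193, 0.28], [0.193, 0.306], [0.193, 0.332]]
```

Request:
{"method": "arm_command", "body": {
  "deltas": [
    {"delta_pos": [0, 0.5, -0.6], "spin": 0},
    {"delta_pos": [0, 0.5, -0.6], "spin": 0}
  ]
}}

```text
time_s: 17.48
eef_pos: [0.5533, 0.3368, 0.1775]
ee_rot: [-1.57, 0.001, -1.408]
contact_force: [-6.5, 0.3, 9.2]
width: 0.15
```

```bash
python3 - <<'E'
from h import *
p,d=manip.snapshot("scene");
c=p[170:320,140:340,::-1];cv2.imwrite("pics/scene5z.png",cv2.convertScaleAbs(cv2.resize(c,(800,600),interpolation=cv2.INTER_CUBIC),alpha=1.6))
E
python3 st.py
```

```text
17.5333 [-0.731  0.662  0.149  1.89  -0.164  0.6   -1.885] pos [0.5533 0.3368 0.1775] yaw -1.4077 F [-6.   1.2  9.6] M [0.11 1.25 0.18] w 0.146 clr [[0.193, 0.28], [0.193, 0.306], [0.193, 0.331]]
```

View pics/scene5z.png

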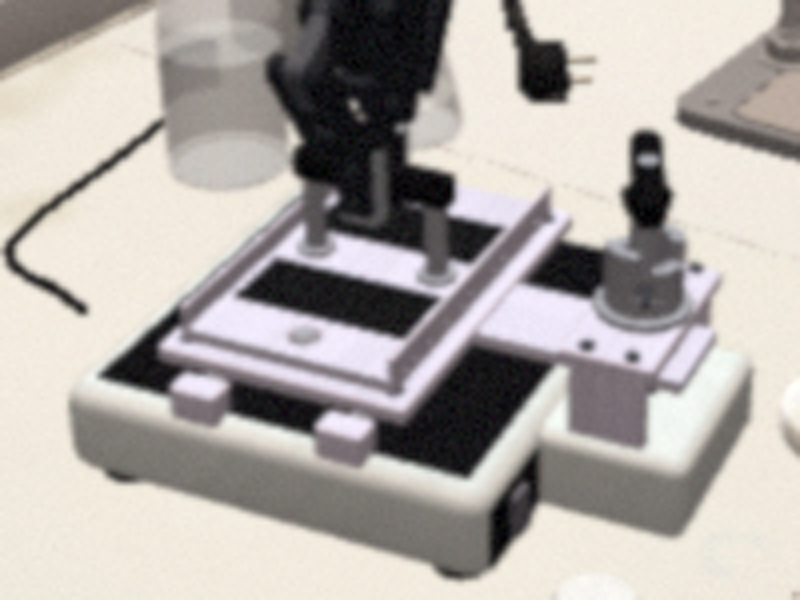

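The near stud fills the tray's hole at (305,335), and the tray lies flat on the deck. I'm releasing it and lifting away.

Request:
{"method": "arm_command", "body": {
  "deltas": [
    {"delta_pos": [0, 0, 0], "spin": 0},
    {"delta_pos": [0, 0, 0], "spin": 0},
    {"delta_pos": [0, 0, 0], "spin": 0},
    {"delta_pos": [0, 0, 0], "spin": 0},
    {"delta_pos": [0, 0, 0], "spin": 0},
    {"delta_pos": [0, 0, 0], "spin": 0}
  ],
  "fingers": 0.7
}}

```text
time_s: 18.03
eef_pos: [0.5536, 0.3363, 0.1763]
ee_rot: [-1.571, -0.0, -1.408]
contact_force: [0.6, -0.2, -0.1]
width: 0.701
```

```bash
python3 st.py
```

```text
18.0333 [-0.731  0.664  0.15   1.891 -0.163  0.599 -1.886] pos [0.5536 0.3363 0.1763] yaw -1.4084 F [ 0.6 -0.2 -0.1] M [-0.03 -0.    0.04] w 0.701 clr [[0.193, 0.281], [0.193, 0.306], [0.193, 0.331]]
```

Request:
{"method": "arm_command", "body": {
  "deltas": [
    {"delta_pos": [0, -10, 0], "spin": 0},
    {"delta_pos": [0, -30, 0], "spin": 0},
    {"delta_pos": [0, -60, 0], "spin": 0},
    {"delta_pos": [0, -95, 0], "spin": 0},
    {"delta_pos": [0, -130, 0], "spin": 0},
    {"delta_pos": [0, -130, 0], "spin": 0}
  ]
}}

```text
time_s: 18.53
eef_pos: [0.5557, 0.3373, 0.314]
ee_rot: [-1.561, 0.005, -1.409]
contact_force: [0.7, 0.5, 0.2]
width: 0.705
```

```bash
python3 st.py
```

```text
18.5333 [-0.765  0.5    0.198  1.786 -0.125  0.858 -1.918] pos [0.5557 0.3373 0.314 ] yaw -1.4087 F [0.7 0.5 0.2] M [ 0.03 -0.05  0.05] w 0.705 clr [[0.2, 0.255], [0.2, 0.298], [0.207, 0.344]]
```

Request:
{"method": "arm_command", "body": {
  "deltas": [
    {"delta_pos": [0, 0, -8], "spin": -7},
    {"delta_pos": [1, 0, -16], "spin": -14},
    {"delta_pos": [1, 0, -24], "spin": -21},
    {"delta_pos": [2, 0, -32], "spin": -28},
    {"delta_pos": [2, 0, -40], "spin": -35},
    {"delta_pos": [2, 0, -48], "spin": -42},
    {"delta_pos": [2, 0, -56], "spin": -49},
    {"delta_pos": [2, 0, -64], "spin": -56}
  ]
}}

```text
time_s: 19.2
eef_pos: [0.4902, 0.324, 0.307]
ee_rot: [-1.57, -0.001, -0.425]
contact_force: [0.5, -0.2, -0.0]
width: 0.697
```

```bash
python3 st.py
```

```text
19.2 [-0.623  0.432 -0.082  1.915  0.048  0.796 -1.155] pos [0.4902 0.324  0.307 ] yaw -0.4249 F [ 0.5 -0.2 -0. ] M [ 0.02  0.02 -0.03] w 0.697 clr [[0.171, 0.215], [0.18, 0.265], [0.197, 0.318]]
```

Request:
{"method": "arm_command", "body": {
  "deltas": [
    {"delta_pos": [-7, 5, -5], "spin": -7},
    {"delta_pos": [-14, 12, -10], "spin": -14},
    {"delta_pos": [-21, 20, -15], "spin": -21},
    {"delta_pos": [-28, 28, -20], "spin": -28},
    {"delta_pos": [-35, 36, -25], "spin": -35},
    {"delta_pos": [-42, 44, -30], "spin": -42},
    {"delta_pos": [-48, 52, -34], "spin": -49},
    {"delta_pos": [-50, 60, -36], "spin": -54.9}
  ],
  "fingers": 0.8
}}

```text
time_s: 19.87
eef_pos: [0.4293, 0.3121, 0.2466]
ee_rot: [-1.571, -0.0, 0.534]
contact_force: [-0.3, -0.5, -1.2]
width: 0.803
```

```bash
python3 - <<'E'
from h import *
p,d=manip.snapshot("scene");
c=p[150:300,200:400,::-1];cv2.imwrite("pics/scene6z.png",cv2.convertScaleAbs(cv2.resize(c,(800,600),interpolation=cv2.INTER_CUBIC),alpha=1.6))
p,d=manip.snapshot("top");cv2.imwrite("pics/top6.png",cv2.convertScaleAbs(p[:,:,::-1],alpha=1.6))
E
python3 st.py
```

```text
19.9667 [-0.494  0.466 -0.334  2.084  0.252  0.631 -0.47 ] pos [0.4296 0.3117 0.2459] yaw 0.5293 F [ 0.4 -0.3  0.4] M [ 0.02  0.01 -0.03] w 0.797 clr [[0.141, 0.187], [0.154, 0.235], [0.178, 0.284]]
```

View pics/scene6z.png

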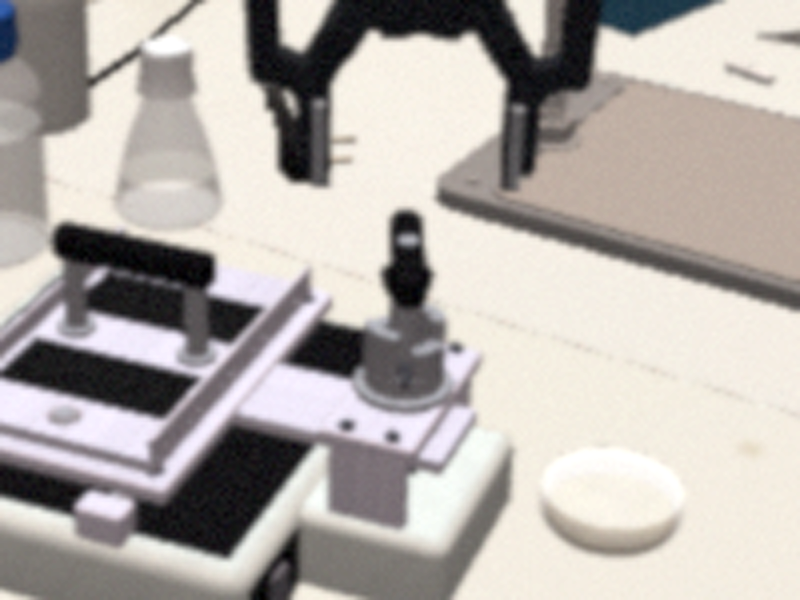

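View pics/top6.png

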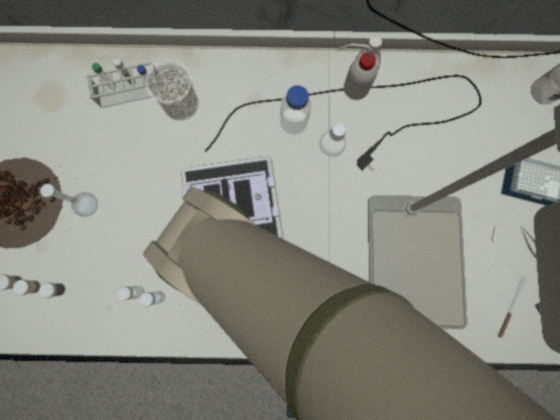

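Request:
{"method": "arm_command", "body": {
  "deltas": [
    {"delta_pos": [0, 15, 0], "spin": 0},
    {"delta_pos": [0, 30, 0], "spin": 0},
    {"delta_pos": [0, 40, 0], "spin": 0},
    {"delta_pos": [0, 43, 0], "spin": 0},
    {"delta_pos": [0, 43, 0], "spin": 0}
  ]
}}

```text
time_s: 20.38
eef_pos: [0.4301, 0.3123, 0.203]
ee_rot: [-1.571, 0.001, 0.526]
contact_force: [-0.8, -0.4, 0.5]
width: 0.796
```

```bash
python3 st.py
```

```text
20.3833 [-0.525  0.529 -0.297  2.118  0.295  0.534 -0.513] pos [0.4301 0.3123 0.203 ] yaw 0.5260 F [-0.8 -0.4  0.5] M [ 0.01  0.01 -0.01] w 0.796 clr [[0.147, 0.198], [0.151, 0.24], [0.169, 0.282]]
```

Request:
{"method": "arm_command", "body": {
  "deltas": [
    {"delta_pos": [0, 0, 0], "spin": 0},
    {"delta_pos": [0, 0, 0], "spin": 0},
    {"delta_pos": [0, 0, 0], "spin": 0},
    {"delta_pos": [0, 0, 0], "spin": 0},
    {"delta_pos": [0, 0, 0], "spin": 0},
    {"delta_pos": [0, 0, 0], "spin": 0},
    {"delta_pos": [0, 0, 0], "spin": 0}
  ],
  "fingers": 0,
  "grip_force": 90
}}

```text
time_s: 20.97
eef_pos: [0.4308, 0.3127, 0.2041]
ee_rot: [-1.571, -0.002, 0.527]
contact_force: [1.7, -0.5, 5.5]
width: 0.15
```

```bash
python3 st.py
```

```text
20.9667 [-0.524  0.528 -0.298  2.117  0.295  0.533 -0.512] pos [0.4308 0.3127 0.2041] yaw 0.5271 F [ 1.7 -0.5  5.5] M [-0.03 -0.31 -0.01] w 0.150 clr [[0.147, 0.198], [0.151, 0.24], [0.169, 0.282]]
```

Request:
{"method": "arm_command", "body": {
  "deltas": [
    {"delta_pos": [0, -3, 0], "spin": 0},
    {"delta_pos": [0, -6, 0], "spin": 0},
    {"delta_pos": [0, -9, 0], "spin": 0},
    {"delta_pos": [0, -12, 0], "spin": 0},
    {"delta_pos": [0, -15, 0], "spin": 0},
    {"delta_pos": [0, -17.5, 0], "spin": 0},
    {"delta_pos": [0, -17.5, 0], "spin": 0}
  ]
}}

```text
time_s: 21.55
eef_pos: [0.4307, 0.3126, 0.2204]
ee_rot: [-1.57, -0.001, 0.527]
contact_force: [4.6, 3.4, -12.6]
width: 0.145
```

```bash
python3 st.py; python3 - <<'E'
from h import *
p,d=manip.snapshot("scene");
c=p[150:300,200:400,::-1];cv2.imwrite("pics/scene7z.png",cv2.convertScaleAbs(cv2.resize(c,(800,600),interpolation=cv2.INTER_CUBIC),alpha=1.6))
E
```

```text
21.55 [-0.511  0.504 -0.313  2.104  0.278  0.571 -0.495] pos [0.4307 0.3126 0.2204] yaw 0.5272 F [  4.6   3.4 -12.6] M [ 0.62 -1.08  0.03] w 0.145 clr [[0.143, 0.192], [0.151, 0.237], [0.172, 0.282]]
```

View pics/scene7z.png

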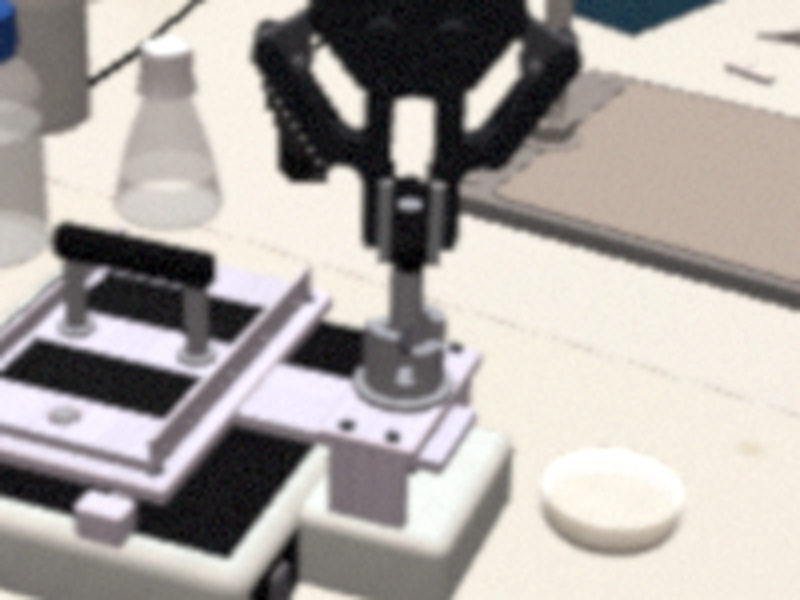

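Request:
{"method": "arm_command", "body": {
  "deltas": [
    {"delta_pos": [0.6, -0.8, 0], "spin": 0},
    {"delta_pos": [0.6, -0.8, 0], "spin": -2},
    {"delta_pos": [0.6, -0.8, 0], "spin": -5},
    {"delta_pos": [0.6, -0.8, 0], "spin": -9},
    {"delta_pos": [0.6, -0.8, 0], "spin": -14},
    {"delta_pos": [0.6, -0.8, 0], "spin": -18}
  ]
}}

```text
time_s: 22.1
eef_pos: [0.4312, 0.3129, 0.2209]
ee_rot: [-1.57, -0.001, 0.846]
contact_force: [5.9, 3.4, -14.8]
width: 0.144
```

```bash
python3 st.py
```

```text
22.1 [-0.446  0.515 -0.405  2.098  0.354  0.593 -0.255] pos [0.4312 0.3129 0.2209] yaw 0.8457 F [  5.9   3.4 -14.8] M [ 0.85 -1.32 -0.14] w 0.144 clr [[0.127, 0.178], [0.137, 0.226], [0.162, 0.274]]
```

Request:
{"method": "arm_command", "body": {
  "deltas": [
    {"delta_pos": [0, 0, 0], "spin": -7},
    {"delta_pos": [0, 0, 0], "spin": -14},
    {"delta_pos": [0, 0, 0], "spin": -21},
    {"delta_pos": [0, 0, 0], "spin": -28},
    {"delta_pos": [0, 0, 0], "spin": -35},
    {"delta_pos": [0, 0, 0], "spin": -42},
    {"delta_pos": [0, 0, 0], "spin": -48}
  ]
}}

```text
time_s: 22.68
eef_pos: [0.4316, 0.3141, 0.2213]
ee_rot: [-1.572, -0.004, 1.686]
contact_force: [5.9, 8.2, -15.2]
width: 0.144
```

```bash
python3 st.py
```

```text
22.6833 [-0.284  0.559 -0.644  2.087  0.543  0.66   0.391] pos [0.4316 0.3141 0.2213] yaw 1.6856 F [  5.9   8.2 -15.2] M [ 1.71 -1.33 -0.06] w 0.144 clr [[0.083, 0.136], [0.098, 0.193], [0.133, 0.251]]
```

Request:
{"method": "arm_command", "body": {
  "deltas": [
    {"delta_pos": [0, 0, 0], "spin": -4},
    {"delta_pos": [0, 0, 0], "spin": -7},
    {"delta_pos": [0, 0, 0], "spin": -9.1},
    {"delta_pos": [0, 0, 0], "spin": -9.1}
  ]
}}

```text
time_s: 23.02
eef_pos: [0.4315, 0.3143, 0.2213]
ee_rot: [-1.573, -0.004, 1.841]
contact_force: [6.5, 9.4, -14.9]
width: 0.144
```

```bash
python3 st.py; python3 - <<'E'
from h import *
p,d=manip.snapshot("scene");
c=p[150:300,200:400,::-1];cv2.imwrite("pics/scene8z.png",cv2.convertScaleAbs(cv2.resize(c,(800,600),interpolation=cv2.INTER_CUBIC),alpha=1.6))
E
```

```text
23.0167 [-0.256  0.57  -0.688  2.085  0.575  0.676  0.513] pos [0.4315 0.3143 0.2213] yaw 1.8408 F [  6.5   9.4 -14.9] M [ 1.86 -1.3  -0.01] w 0.144 clr [[0.076, 0.128], [0.09, 0.187], [0.127, 0.246]]
```

View pics/scene8z.png

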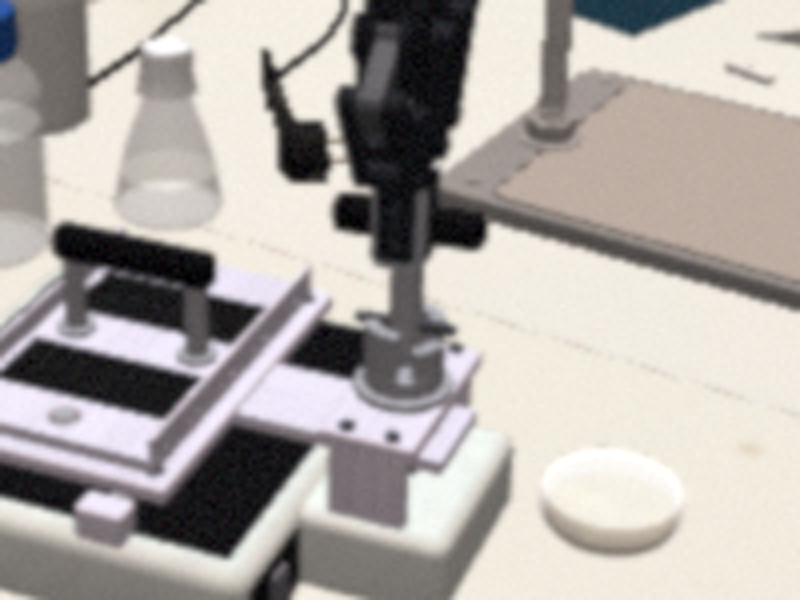

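Request:
{"method": "arm_command", "body": {
  "deltas": [
    {"delta_pos": [1, 0, -1], "spin": 0},
    {"delta_pos": [1.2, 1.5, -1], "spin": 0},
    {"delta_pos": [1.2, 3, -1], "spin": 0},
    {"delta_pos": [1.2, 4.5, -1], "spin": 0},
    {"delta_pos": [1.2, 6, -1], "spin": 0},
    {"delta_pos": [1.2, 6, -1], "spin": 0}
  ]
}}

```text
time_s: 23.57
eef_pos: [0.4317, 0.3149, 0.2152]
ee_rot: [-1.571, -0.002, 1.838]
contact_force: [4.6, 5.6, -11.4]
width: 0.145
```

```bash
python3 st.py; python3 - <<'E'
from h import *
p,d=manip.snapshot("scene");
c=p[150:300,200:400,::-1];cv2.imwrite("pics/scene9z.png",cv2.convertScaleAbs(cv2.resize(c,(800,600),interpolation=cv2.INTER_CUBIC),alpha=1.6))
E
```

```text
23.5667 [-0.265  0.579 -0.678  2.088  0.585  0.667  0.501] pos [0.4317 0.3149 0.2152] yaw 1.8384 F [  4.6   5.6 -11.4] M [ 1.1  -0.94 -0.02] w 0.145 clr [[0.078, 0.13], [0.09, 0.188], [0.126, 0.246]]
```

View pics/scene9z.png

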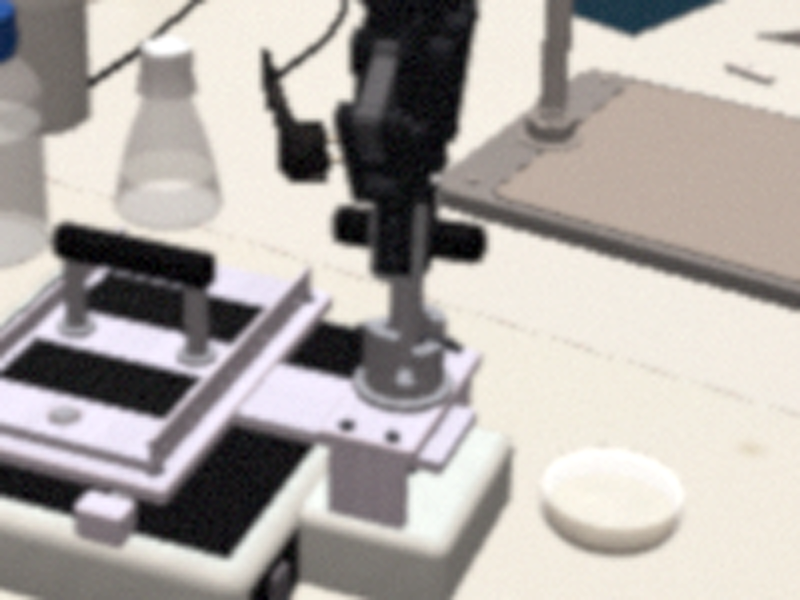

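Request:
{"method": "arm_command", "body": {
  "deltas": [
    {"delta_pos": [0.5, 1, -0.3], "spin": 0},
    {"delta_pos": [0.5, 2, -0.3], "spin": 0},
    {"delta_pos": [0.5, 2.5, -0.3], "spin": 0},
    {"delta_pos": [0.5, 2.5, -0.3], "spin": 0}
  ]
}}

```text
time_s: 23.95
eef_pos: [0.4318, 0.3152, 0.2144]
ee_rot: [-1.573, -0.0, 1.838]
contact_force: [0.1, -0.5, 12.2]
width: 0.139
```

```bash
python3 st.py
```

```text
23.95 [-0.268  0.579 -0.675  2.089  0.589  0.666  0.497] pos [0.4318 0.3152 0.2144] yaw 1.8382 F [ 0.1 -0.5 12.2] M [-0.13  0.09  0.02] w 0.139 clr [[0.079, 0.13], [0.09, 0.188], [0.126, 0.246]]
```

Request:
{"method": "arm_command", "body": {
  "deltas": [
    {"delta_pos": [0, -1, 0], "spin": 0},
    {"delta_pos": [0, -1, 0], "spin": 0},
    {"delta_pos": [0, -1, 0], "spin": 0},
    {"delta_pos": [0, -1, 0], "spin": 0},
    {"delta_pos": [0, -1, 0], "spin": 0},
    {"delta_pos": [0, -1, 0], "spin": 0}
  ],
  "fingers": 0.7
}}

```text
time_s: 24.45
eef_pos: [0.4313, 0.3145, 0.214]
ee_rot: [-1.57, 0.0, 1.838]
contact_force: [0.2, 0.7, 0.2]
width: 0.698
```

Request:
{"method": "arm_command", "body": {
  "deltas": [
    {"delta_pos": [0, -15, 0], "spin": 0},
    {"delta_pos": [0, -40, 0], "spin": 0},
    {"delta_pos": [0, -75, 0], "spin": 0},
    {"delta_pos": [0, -110, 0], "spin": 0},
    {"delta_pos": [0, -145, 0], "spin": 0},
    {"delta_pos": [0, -180, 0], "spin": 0}
  ]
}}

```text
time_s: 24.95
eef_pos: [0.431, 0.3144, 0.3957]
ee_rot: [-1.57, -0.0, 1.839]
contact_force: [1.1, -0.3, 0.7]
width: 0.704
```

```bash
python3 - <<'E'
from h import *
p,d=manip.snapshot("scene");
c=p[150:300,200:400,::-1];cv2.imwrite("pics/scene10z.png",cv2.convertScaleAbs(cv2.resize(c,(800,600),interpolation=cv2.INTER_CUBIC),alpha=1.6))
p,d=manip.snapshot("top");cv2.imwrite("pics/top10.png",cv2.convertScaleAbs(p[:,:,::-1],alpha=1.6))
E
python3 st.py
```

```text
25.05 [-0.103  0.367 -0.852  1.885  0.325  1.025  0.746] pos [0.4321 0.3164 0.3992] yaw 1.8380 F [-0.7  0.1 -1.5] M [0.03 0.03 0.03] w 0.704 clr [[0.118, 0.142], [0.153, 0.22], [0.188, 0.301]]
```

View pics/scene10z.png

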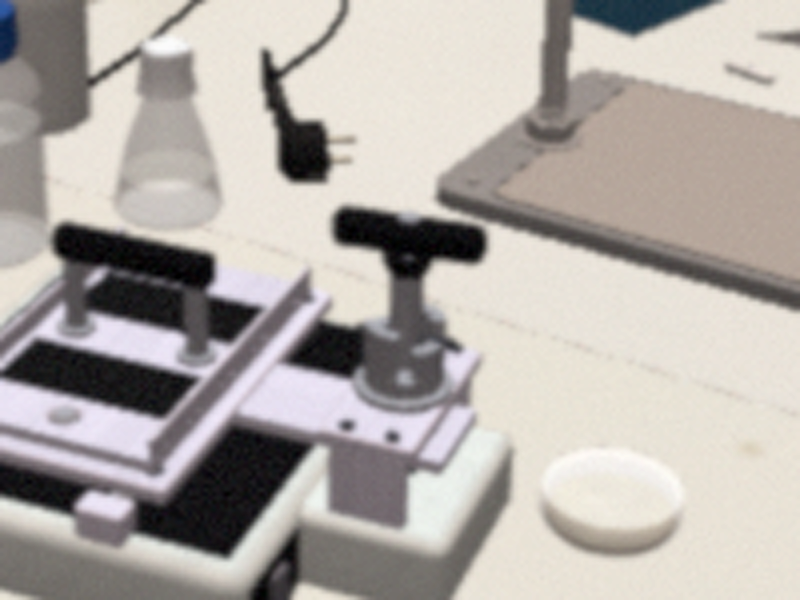

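View pics/top10.png

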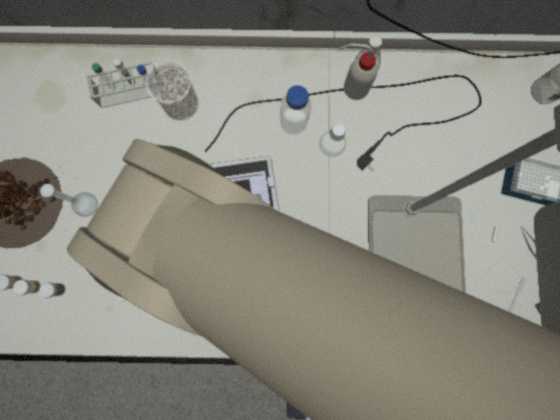

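Released, the handle stays up, with its bar at scene-zoom (335–485, 235) and the pin no longer on the edge. Before handing in, I check from depth that the tray is flat and the handle is at the right height.

Request:
{"method": "arm_command", "body": {
  "deltas": [
    {"delta_pos": [30, -20, 20], "spin": 0},
    {"delta_pos": [60, -40, 40], "spin": 0},
    {"delta_pos": [90, -60, 60], "spin": 0},
    {"delta_pos": [120, -80, 80], "spin": 0},
    {"delta_pos": [150, -100, 100], "spin": 0},
    {"delta_pos": [180, -110, 120], "spin": 0},
    {"delta_pos": [210, -120, 140], "spin": 0},
    {"delta_pos": [210, -120, 140], "spin": 0}
  ]
}}

```text
time_s: 25.72
eef_pos: [0.234, 0.4842, 0.5162]
ee_rot: [-1.571, -0.005, 1.847]
contact_force: [0.3, -0.8, -0.6]
width: 0.698
```

```bash
python3 st.py; python3 - <<'E'
from h import *
np.set_printoptions(precision=4,suppress=True)
for c in("top","scene"):
    p,d=manip.snapshot(c);i=manip.camera_info(c);K=i["intrinsics"];T=i["T"]
    cv2.imwrite(f"pics/{c}11.png",cv2.convertScaleAbs(p[:,:,::-1],alpha=1.6))
    v,u=np.mgrid[0:420,0:560]
    P=np.stack([(u-K[0,2])/K[0,0]*d,(v-K[1,2])/K[1,1]*d,d],-1)@T[:3,:3].T+T[:3,3]
    X=P[...,:2]-[.553,.3367];cs,sn=np.cos(.163),np.sin(.163)
    a=X[...,0]*cs+X[...,1]*sn;b=-X[...,0]*sn+X[...,1]*cs
    ok=d>0
    for s in(-1,1):
        for e in (-1,1):
            m=ok&(abs(a-e*.025)<.015)&(abs(b-s*.045)<.025)&(P[...,2]<.1)
            print(c,"tray z at y",s,"x",e,m.sum(),np.median(P[m][:,2]) if m.sum() else None)
    m=ok&(np.hypot(P[...,0]-.431,P[...,1]-.3145)<.045)&(P[...,2]>.145)
    if m.sum()>20:
        q=P[m];r=cv2.minAreaRect(q[:,:2].astype(np.float32));C=np.cov(q[:,:2].T);w,V=np.linalg.eigh(C)
        print(c,"handle",m.sum(),"top z",np.percentile(q[:,2],90),np.median(q[:,2]),"dir",np.arctan2(V[1,1],V[0,1]),q.mean(0))
    for n in("erlenmeyer","petri_dish"): print(n,[(x["bbox"],round(x["confidence"],2)) for x in manip.spot_in(c,n)[:1]])
E
```

```text
25.7167 [-0.502  0.294 -0.947  1.694  0.246  1.276  0.348] pos [0.234  0.4842 0.5162] yaw 1.8473 F [ 0.3 -0.8 -0.6] M [0.01 0.05 0.01] w 0.698 clr [[0.177, 0.228], [0.196, 0.309], [0.217, 0.398]]
top tray z at y -1 x -1 319 0.08001070708367308
top tray z at y -1 x 1 306 0.07979899033906446
top tray z at y 1 x -1 320 0.07968647690682606
top tray z at y 1 x 1 308 0.0797795029661888
top handle 265 top z 0.16852920048661973 0.16619610487285918 dir -2.8678140561753054 [0.4307 0.3128 0.1649]
erlenmeyer [([321.5, 125.2, 24.2, 30.6], 0.58)]
petri_dish [([258.3, 273.5, 27.0, 30.5], 0.95)]
scene tray z at y -1 x -1 177 0.07813061235068591
scene tray z at y -1 x 1 136 0.07872198546263642
scene tray z at y 1 x -1 293 0.07828537095315496
scene tray z at y 1 x 1 277 0.07825218838134979
scene handle 442 top z 0.16562930304284135 0.16035578059192776 dir -2.859806634907004 [0.4279 0.3188 0.1592]
erlenmeyer [([230.5, 160.8, 27.0, 47.8], 0.65)]
petri_dish [([337.1, 263.4, 34.1, 24.8], 0.62)]
```

View pics/top11.png

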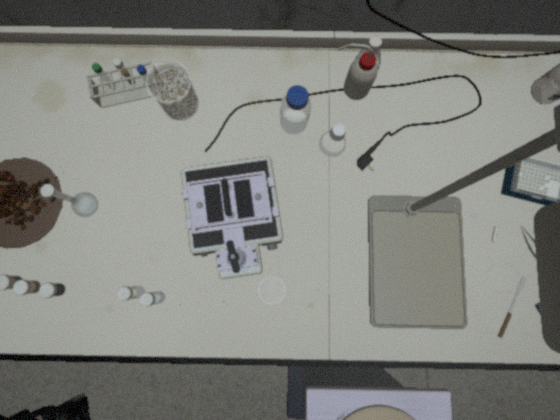

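The top picture shows both studs in the tray's holes at about (200,205) and (259,197), with the T-bar at (234,256) turned. The tray is flat, the handle sits about 10 mm above its locked height and has turned about 1.31 rad. I'm handing the job in.

```bash
python3 -c "
from workcell import manip
print(manip.job_done())"
```

```text
the job is handed in; nothing more can be done
None
```

The tray is on the deck and the lock is parked in its rest notch. I handed the job in at about 26 s of the 72 s allowed.

- **Order:** I seated the tray on both studs while the lock still held the deck. Then I pulled the T-handle up about 17 mm, turned it 1.31 rad counter-clockwise, lowered it into the notch, let go and moved the arm clear.
- **Tray:** Depth readings at four spots on the tray agree within 0.6 mm in each camera, at a height of 78–80 mm (about 78 expected). Both studs show in its holes, so it lies flat.
- **Lock:** After release the handle stays up by itself. Its top is about 10 mm above the locked height and it has turned about 1.31 rad, which matches the rest notch.
- **Flask and dish:** The detector finds both where they were at the start, within a few pixels. The arm touches nothing, and the force reading is near zero.
- **Disagreements:** Scene-camera estimates of the tray hole relative to its stud scattered by about 3 mm before placing. The bevels took that up on the first descent. There was also up to about 11 N of side force while turning the handle, which was gone before I let go.

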